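# Gauge a blind bore and keep the reading on the height stop

## Task

Take the depth gauge from its rest by the brass knob, stand it flat on the pale work block with its rod in the bore, and slide the rod down until you feel it bottom in the bore, pressing gently: the bottom is a cork plug that must not be driven in (about 10 N is plenty, 15 N starts to shift it). Leave the gauge standing there and let go; then set the red knob of the height stop so that its top is level with the top of the gauge's brass knob, to keep the reading. Leave the other things on the bench where they are.

Things in the scene. Friction and masses are not known exactly. Their poses are not given: they have to be found in the camera images.
- block: pale wooden block, 90 (x) x 120 (y) x 90 mm (z), fixed to the bench, a dark cleat 18 mm wide and high at each y end; origin at the centre of its underside, z up. A vertical blind bore, 14 mm wide, opens in its flat top; its depth differs every time, between 32 and 60 mm, and can only be felt: its floor is a cork plug that holds still up to about 15 N and is driven down by more.
- bore (a point): centre of the bore's mouth, on the block's top face (90 mm above the bench). The rules' bore_plug_c0 is the centre of the cork plug that forms the bore's floor, 10 mm below that floor.
- gauge: stock of the loose depth gauge (0.2 kg in all): dark wooden bar with brass ends, 30 (x) x 76 (y) x 20 mm (z); origin at the centre of its flat underside, z up. A steel rod slides along z through its middle (see rod_tip). The gauge starts upright on a low wooden rest, its underside 40 mm above the bench.
- rod_tip (a point): lower tip, slightly chamfered, of the gauge's 9 mm thick rod. The rod stays where it is left and about 4 N slides it, so the gauge can be carried by the knob, and once the stock stands on the block, pushing the knob down slides the rod on through it. It starts 8 to 14 mm out of the stock's underside and can come 70 mm out.
- rod_top (a point): centre of the top of the brass knob on the gauge's rod; knob 24 mm wide, 26 mm high, round about the rod; rod_top is 126 mm above rod_tip; dark rings on the rod every 10 mm from the tip
- rest: low wooden rest with two cheeks, 70 x 90 x 40 mm, fixed; origin at the centre of its underside
- stop_post: height stop: fixed square wooden post 44 x 44 x 100 mm on a foot 62 x 62 mm; origin at the centre of its underside. A vertical steel pin with a red knob slides in its top.
- pin_top (a point): centre of the top of the red knob (24 mm wide, 26 mm high, same shape as the brass one) on the height stop's pin; the pin slides vertically and stays where it is left, about 3 N moves it either way; the top can stand 135 to 225 mm above the bench and starts at 205 to 225 mm, always higher than the bottomed rod's knob
- bowl_small: small turned wooden bowl, 115 mm wide, 45 mm high; bystander, loose; origin at the centre of its underside
- clog_small: small hollowed wooden clog, 184 mm long; bystander, loose; origin at the centre of its underside
- mallet: wooden mallet, 229 mm long; bystander, loose; origin at the centre of its underside
- the_hand_brush: bench brush with wooden back, 123 mm long; bystander, loose; origin at the centre of its underside
- glue_pot: dark iron pot with a side handle, 70 mm high; bystander, loose; origin at the centre of its underside
- gouge_bench_1: short gouge with reddish-brown wooden handle, 225 mm long; bystander, loose; origin at the centre of its underside
- rasp: rasp with wooden handle, 250 mm long; bystander, loose; origin at the centre of its underside
Things that resemble listed ones, but are neither listed nor needed, are in the scene too. What is shaped like the gauge but green or purple is not meant.

How it is judged:
On the way:
1. the gauge stands flat on the block and its rod rests on the bottom of the bore (z of gauge in the frame of block between 0.088 and 0.092 m and angle between gauge's own z axis and vertical below 0.06 rad and horizontal distance between rod_tip and bore below 0.004 m and distance between rod_tip and bore_plug_c0 below 0.0117 m), for 0.2 s.
At the end, for the whole second after the job is handed in: The gauge stands flat on the block's top (underside within 2 mm of it, upright within 0.06 rad), its rod in the bore with the tip within about 1.5 mm of the bottom, and the top of the red knob is level with the top of the brass knob within 3 mm; everything is let go and still (all of step 1 and z of rod_top in the frame of pin_top between -0.003 and 0.003 m and linear speed of gauge below 0.01 m/s); the robot touches nothing.
It fails at once if the cork plug is driven more than 2.5 mm down the bore (distance of bore_plug_c0 from where it was at the start of the episode above 0.0025 m).
It fails at once if the gauge is pressed on the block or its plug with more than 25 N (contact force between gauge and block above 25 N).
It fails at once if the gauge is tipped over (angle between gauge's own z axis and vertical above 0.6 rad).
It fails at once if another thing on the bench is shifted by more than 30 mm (distance of any of bowl_small, clog_small, mallet, the_hand_brush, glue_pot, gouge_bench_1, rasp from where it was at the start of the episode above 0.03 m).
It also fails if it takes over 67 s, if anything falls off the work surface, if the arm or the gripper's body presses on something with over 40 N, if the wrist force passes 120 N, or if a joint passes its speed limit or range.

## Robot

A 7-joint arm with a two-finger parallel gripper is mounted at the origin on a cart in front of the work surface, level with it; the furniture and walls round the work are solid. World frame = base frame: x ahead of the robot, y to its left, z up, the work surface at z = 0. Lengths are in m, angles in rad, forces in N, time in s.
With the tool pointing down it reaches from about 0.4 to 0.85 m from the base axis. Payload 10.4 kg.
Tool frame: the origin (TCP) lies at the very end of the fingers, on their centre line; the grasp point (between the pads) lies 19 mm behind it; z points along the fingers, y is the direction in which the jaws open and shut (so a half turn about z gives the same grasp; the last joint's range is limited). The gripper opens to 87 mm and grips with 3 to 60 N. Pads are 19 mm wide; open, the fingers measure 117 mm over their backs; the gripper's body (75 mm by 190 mm) begins 51 mm behind the grasp point.
Start: joints at [1.276, 0.332, -0.065, 1.46, 0.022, 1.35, -0.088], TCP at [0.168, -0.602, 0.187] pointing down, gripper open.
Joint ranges: [-2.6, 2.6], [-0.5, 2.12], [-1.47, 1.34], [0.16, 2.42], [-1.27, 4.41], [0.06, 2.06], [-2.6, 2.6]. Speed limits (rad/s): [2.22, 2.22, 2.79, 2.79, 3.14, 3.14, 3.14].

## Interface

Orientations are given as a unit quaternion [x, y, z, w].
In Python, from bench import r gives the robot as it stands.
- The arm moves only by the tool move_arm, never from a script. Its argument "deltas" is a list of rows, each a list of 5 numbers: the gripper's target within -1 to 1 (fully open at 1, half-way at 0, shut at -1), then the shift along the tool's x, y, z as a fraction of full scale, then the turn about the tool's z as a fraction of full scale. A call has 1 to 12 rows; each row shifts and turns the commanded pose from where the row before left it, along the tool's axes as they then stand; what a row does not reach is not made up. Full scale, the value 1, is 2.5 cm for a shift and 90 degrees for a turn. A row lasts 1/12 s, in which the tool goes at most 41.7 mm and 7.16 degrees, less where a joint would pass 70% of its speed; a pose out of reach is approached as far as the arm can. A call with a number of a shift or a turn outside -1 to 1 is refused whole. A call with a gripper value outside its range is refused whole. The fingers move at their own pace and stop on an object; "squeeze" is the grip in N (left out, the last holds). Time passes only in rows, so rows that do not move let the fingers close. It gives the time, the measured TCP pose, the force and the opening at its end, in the units of the state.
- r.read_state(): the state, without advancing time (a new reading comes with each control period).
- r.camera(name): name is "scene" or "top" or "wrist"; returns the picture (480x640x3 uint8, red, green, blue); there is no depth.
- r.camera_info(name): a dict with "K" (3x3 intrinsics, pixels), "k1" (the pictures are not rectified: a ray, as slopes to the right and down, at radius r is drawn at 1 + k1 r^2 times it, then the intrinsics apply), "R" (3x3) and "t" (3): a world point X has camera coordinates R X + t; the wrist camera has in their place "hand_eye" (4x4, takes a point from camera to tool coordinates, whose origin is the TCP and whose axes are the flange's). Camera axes: x right, y down, z forward; pixel columns grow to the right and rows downward; lengths in m; the calibration is good to about 2 mm. A picture is of the moment at which its call begins: read the wrist's pose just before it. camera_info takes no time and is no camera call.
- r.close_job(): hands the job in, once; it reports no verdict.
Trained networks look in the newest picture that a camera, given by its name, has taken for a name from the list of things; names that differ only in an ending like _2 or _b are one class to them, and where a whole thing is asked for, a point or a joint stands for the part that bears it (a point fixed in the world has none). Each returns a list of dicts, best first, with "confidence" (0 to 1); they miss things now and then, are a little off and sometimes report something else, mostly with a low value. They report only what shows in the picture. A call takes as long as a camera call. They do not tell look-alikes from the thing itself.
- r.boxes_of(camera, label): "position" ([x, y, z] in m, in the coordinates of the camera as it stood for that picture, good to about 4 mm: the middle of the surface that is visible of it).
- r.tip_of(camera, label): "position" ([x, y, z] in m, in the coordinates of the camera as it stood for that picture, good to about 4 mm: a listed point, or the origin of a listed thing).
The state is a dict: "time": time; "joint_positions": joint angles; "joint_vel": joint speeds; "joint_torque": joint torques, N m; "ee_pos": TCP position; "eef_rot": TCP orientation; "ft_force": force on the tool from outside, world axes, zero at the start; "torque": the same for the moment, N m; "width": finger opening in m.
Only numpy, scipy, OpenCV 4.12 (cv2) and the standard library are available. Lean on these libraries where they do the work, as an engineer would, in place of code of your own. Each camera call takes 0.05 s, during which the arm holds its last target.

## Working session

There is one attempt and no reset: what is moved stays moved. The work goes in short steps, Python scripts to look and compute and a tool call to move; the robot and the scene stay as the last step left them, time stands still between calls to the robot, and variables do not carry over. Pictures are saved under pics/ and viewed, and the job is handed in when it is done.

Besides the shell and the picture viewer there is one more tool, called after ">>>" as name([rows], argument=value, ...), one row to a line, values as JSON. move_arm: Moves the arm, as the interface text tells. Shift numbers are shares of 2.5 cm and turn numbers shares of 90 degrees, none past 1 either way. Its arguments: {"type":"object","properties":{"deltas":{"type":"array","items":{"type":"array","items":{"type":"number"}}},"squeeze":{"type":"number"}},"required":["deltas"]}

```bash
mkdir -p pics; ls; cat > h.py <<'E'
import numpy as np, cv2
from bench import r
from scipy.spatial.transform import Rotation as Ro
def snap(n,f):
    s=r.read_state(); im=r.camera(n); cv2.imwrite('pics/'+f,cv2.cvtColor(im,cv2.COLOR_RGB2BGR)); return s,im
def toW(n,p,s=None):
    i=r.camera_info(n)
    if n=='wrist':
        q=np.array(i['hand_eye'])@np.r_[p,1]; return Ro.from_quat(s['eef_rot']).apply(q[:3])+s['ee_pos']
    return np.array(i['R']).T@(np.array(p)-np.array(i['t']))
def camRT(n,s=None):
    i=r.camera_info(n)
    if n=='wrist':
        H=np.array(i['hand_eye']); T=np.eye(4);T[:3,:3]=Ro.from_quat(s['eef_rot']).as_matrix();T[:3,3]=s['ee_pos']
        M=np.linalg.inv(T@H); return M[:3,:3],M[:3,3],i
    return np.array(i['R']),np.array(i['t']),i
def proj(n,X,s=None):
    R,t,i=camRT(n,s); c=R@np.array(X)+t; a=c[:2]/c[2]; a=a*(1+i['k1']*(a@a)); K=np.array(i['K']); return K[:2,:2]@a+K[:2,2]
def ray(n,px,s=None):
    R,t,i=camRT(n,s);K=np.array(i['K']); d=np.linalg.solve(K[:2,:2],np.array(px,float)-K[:2,2]); a=d.copy()
    for _ in range(30): a=d/(1+i['k1']*(a@a))
    return -R.T@t, R.T@np.r_[a,1]
def atz(n,px,z,s=None):
    o,d=ray(n,px,s); return o+d*(z-o[2])/d[2]
E
python3 - <<'E'
from h import *
print(r.read_state())
for n in ['scene','top','wrist']:
    s,_=snap(n,n+'0.png'); print(n,{k:np.round(v,4).tolist() for k,v in r.camera_info(n).items()})
    if n!='wrist':
      for l in ['gauge','rod_top','bore','block','rest','stop_post','pin_top']:
        for f in ('tip_of',):
          for d in getattr(r,f)(n,l)[:4]: w=toW(n,d['position'],s); print(n,l,np.round(w,4),round(d['confidence'],2),np.round(proj(n,w,s)))
E
```

```text
pics
{'time': 0.0, 'joint_positions': array([ 1.27645588,  0.33288755, -0.06470235,  1.460936  ,  0.02159614,
        1.34992612, -0.08853386]), 'joint_vel': array([ 6.64597838e-05,  1.89363757e-03, -7.09602306e-04,  1.95800015e-03,
        1.96078174e-04,  9.70859248e-04, -3.84371075e-04]), 'joint_torque': array([-9.56452436e-05, -6.23257470e+01,  2.42417562e-02, -3.89893055e+01,
       -6.14387915e-02,  3.98320402e-02,  1.47364744e-04]), 'ee_pos': array([ 0.16762903, -0.60163612,  0.18624674]), 'eef_rot': array([ 9.90784354e-01,  1.35446781e-01, -1.30608987e-04, -7.19054406e-04]), 'ft_force': array([ 0.62497967, -0.39771967,  0.15985771]), 'torque': array([ 0.00146625, -0.03800159,  0.00275552]), 'width': 0.08713067850403489}
scene {'K': [[608.1626, 0.0, 318.9471], [0.0, 608.1626, 240.2872], [0.0, 0.0, 1.0]], 'k1': -0.0732, 'R': [[0.6254, -0.7803, -0.0049], [-0.6945, -0.5537, -0.4593], [0.3557, 0.2907, -0.8882]], 't': [-0.3506, 0.4778, 1.5454]}
scene gauge [0.4707 0.2295 0.0369] 0.97 [237. 243.]
scene gauge [0.4137 0.0117 0.0067] 0.9 [283. 305.]
scene gauge [0.6402 0.1077 0.0069] 0
[... 1114 characters left out ...]
0.335   0.0026] 0.61 [426. 290.]
top rod_top [0.6376 0.1139 0.1281] 0.49 [283. 221.]
top rod_top [0.4149 0.0113 0.127 ] 0.41 [317. 297.]
top bore [ 0.558  -0.0224  0.0869] 0.93 [329. 249.]
top block [ 0.5541 -0.0309  0.0006] 0.85 [331. 253.]
top rest [0.4706 0.237  0.0025] 0.7 [247. 278.]
top stop_post [ 0.5582 -0.2    -0.0065] 0.85 [383. 253.]
top stop_post [ 0.7565  0.0308 -0.    ] 0.17 [313. 191.]
top pin_top [ 0.5537 -0.2033  0.2198] 0.39 [395. 247.]
wrist {'K': [[336.7878, 0.0, 323.5282], [0.0, 336.7878, 242.257], [0.0, 0.0, 1.0]], 'k1': -0.0423, 'hand_eye': [[-0.0005, -0.9551, -0.2964, 0.0812], [1.0, -0.0004, -0.0004, -0.0004], [0.0003, -0.2964, 0.9551, -0.1975], [0.0, 0.0, 0.0, 1.0]]}
```

View pics/scene0.png

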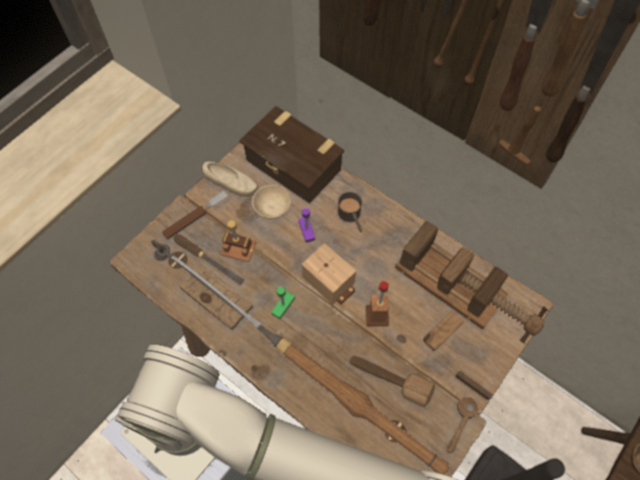

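View pics/top0.png

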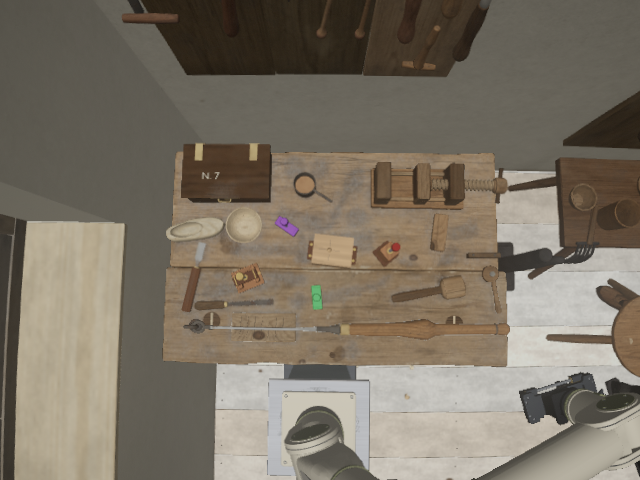

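```bash
python3 - <<'E'
import cv2
a=cv2.imread('pics/scene0.png'); 
cv2.imwrite('pics/crop0.png',cv2.resize(a[190:330,190:410],None,fx=3.6,fy=3.6,interpolation=cv2.INTER_CUBIC))
E
```

```text
(no output)
```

View pics/crop0.png

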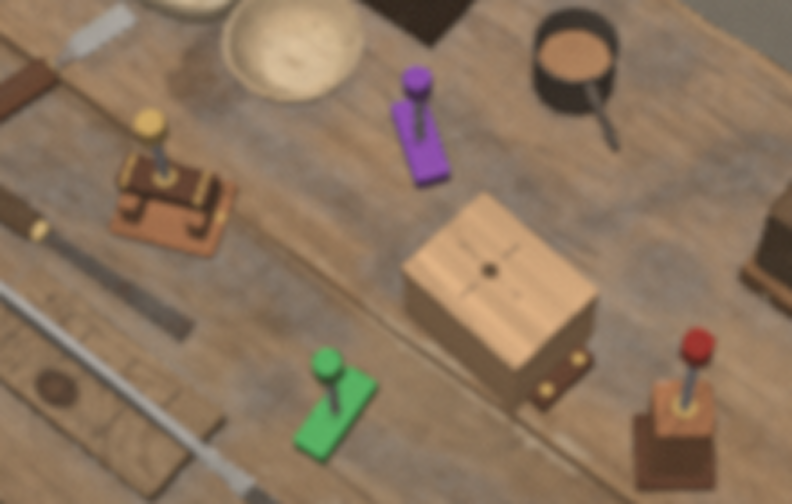

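Look-alikes: the brass-knobbed dark gauge on the rest is at scene (231,224), with a green copy at (281,289) and a purple one at (305,210). The crop confirms that the one on the rest, with the brass ends, is the gauge. The bore is at (326,265) and the red knob at (384,284).

>>> move_arm([
  [1, 0, 0, -0.9, 0.058],
  [1, 0, 0, -0.9, 0.058],
  [1, 0, 0, -0.9, 0.057],
  [1, 0, 0, -0.9, 0],
  [1, 0, 0, -0.9, 0],
  [1, 1, -0.9, 0, 0],
  [1, 1, -0.9, 0, 0],
  [1, 1, -0.9, 0, 0],
  [1, 1, -0.9, 0, 0],
  [1, 1, -0.9, 0, 0],
  [1, 1, -0.9, 0, 0],
  [1, 1, -0.9, 0, 0],
])

```text
time: 1.85
ee_pos: [0.3438, -0.4433, 0.2998]
eef_rot: [1.0, 0.0, 0.0, 0.0]
ft_force: [0.2, -0.4, 0.6]
width: 0.0867
```

>>> move_arm([
  [1, 1, -0.9, 0, 0],
  [1, 1, -0.9, 0, 0],
  [1, 1, -0.9, 0, 0],
  [1, 1, -0.9, 0, 0],
  [1, 1, -0.9, 0, 0],
  [1, 0, -1, 0, 0],
  [1, 0, -1, 0, 0],
  [1, 0, -1, 0, 0],
  [1, 0, -1, 0, 0],
  [1, 0, -1, 0, 0],
  [1, 0, -1, 0, 0],
  [1, 0, -1, 0, 0],
])

```text
time: 2.85
ee_pos: [0.4676, -0.1559, 0.2997]
eef_rot: [1.0, 0.0, 0.0, 0.0]
ft_force: [-0.3, -0.3, -0.1]
width: 0.0872
```

>>> move_arm([
  [1, 0, -1, 0, 0],
  [1, 0, -1, 0, 0],
  [1, 0, -1, 0, 0],
  [1, 0, -1, 0, 0],
  [1, 0, -1, 0, 0],
  [1, 0, 0, 0, 0],
  [1, 0, 0, 0, 0],
])

```text
time: 3.43
ee_pos: [0.4678, -0.0309, 0.2998]
eef_rot: [1.0, 0.001, 0.0, 0.0]
ft_force: [0.4, -0.2, 0.1]
width: 0.0871
```

```bash
cat > see.py <<'E'
from h import *
import sys
s,im=snap('wrist',sys.argv[1]); print(s['time'],s['ee_pos'].round(4),s['eef_rot'].round(4),s['ft_force'].round(2),s['width'].round(4),s['joint_positions'].round(2))
for l in sys.argv[2:]:
    for d in r.tip_of('wrist',l)[:3]:
        w=toW('wrist',d['position'],s); print(l,w.round(4),round(d['confidence'],2),proj('wrist',w,s).round())
E
python3 see.py w1.png bore block pin_top rod_top
```

```text
Traceback (most recent call last):
  File "see.py", line 3, in <module>
    s,im=snap('wrist',sys.argv[1]); print(s['time'],s['ee_pos'].round(4),s['eef_rot'].round(4),s['ft_force'].round(2),s['width'].round(4),s['joint_positions'].round(2))
                                                                                                                      ^^^^^^^^^^^^^^^^
AttributeError: 'float' object has no attribute 'round'
```

View pics/w1.png

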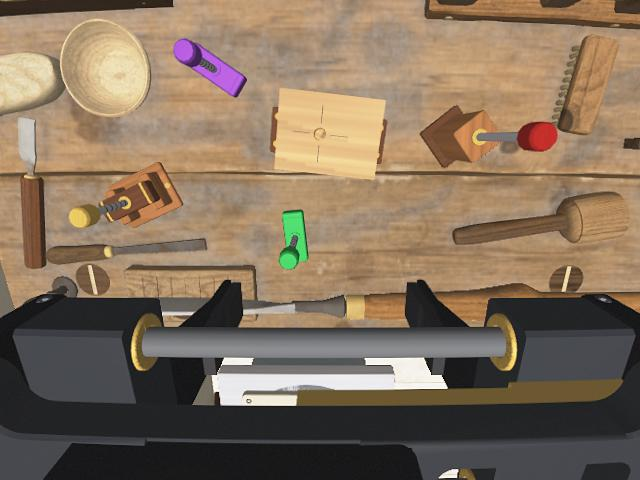

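The wrist picture shows the bore at (320,133), the brass knob at (84,215) and the red knob at (540,137). All are clear.

```bash
sed -i "s/s\['width'\].round(4)/round(float(s['width']),4)/" see.py; python3 see.py w1.png bore pin_top rod_top gauge; python3 - <<'E'
from h import *
s=r.read_state()
print(atz('wrist',(320,133),.09,s), atz('wrist',(84,215),.155,s), atz('wrist',(540,137),.217,s))
# block corners
for p in [(280,88),(386,99),(376,179),(274,170)]: print(atz('wrist',p,.09,s).round(4))
# gauge stock ends
E
```

```text
3.4833 [ 0.4678 -0.0323  0.2997] [1.e+00 3.e-04 2.e-04 3.e-04] [ 0.3  -0.12  0.17] 0.0865 [ 0.53 -0.03 -0.54  1.64 -0.01  1.53 -1.58]
bore [ 0.5527 -0.0252  0.0896] 0.77 [318. 135.]
pin_top [ 0.5522 -0.2097  0.2202] 0.67 [545. 136.]
pin_top [0.4641 0.23   0.1531] 0.15 [ 80. 223.]
rod_top [0.4673 0.2339 0.1546] 0.96 [ 75. 220.]
rod_top [0.4121 0.0109 0.1232] 0.61 [287. 259.]
rod_top [0.6389 0.1083 0.1248] 0.55 [183.  46.]
gauge [0.6353 0.1071 0.0066] 0.8 [219.  72.]
gauge [0.4668 0.2354 0.0387] 0.77 [131. 201.]
gauge [0.4093 0.0112 0.0069] 0.71 [295. 234.]
[ 0.55462927 -0.02872001  0.09      ] [0.47353828 0.2213916  0.155     ] [ 0.55096112 -0.20813161  0.217     ]
[0.6031 0.0157 0.09  ]
[ 0.5915 -0.1033  0.09  ]
[ 0.5018 -0.0956  0.09  ]
[0.5127 0.0262 0.09  ]
```

>>> move_arm([
  [1, 0, -1, 0, 0],
  [1, 0, -1, 0, 0],
  [1, 0, -1, 0, 0],
  [1, 0, -1, 0, 0],
  [1, 0, -1, 0, 0],
  [1, 0, -1, 0, 0],
  [1, 0, -1, 0, 0],
  [1, 0, -1, 0, 0],
  [1, 0, -1, 0, 0],
  [1, 0, -0.5, 0, 0],
  [1, 0, 0, 0, 0],
  [1, 0, 0, 0, 0],
])

```text
time: 4.73
ee_pos: [0.4678, 0.2052, 0.2993]
eef_rot: [1.0, 0.0, -0.0, 0.0]
ft_force: [0.1, 0.8, 0.1]
width: 0.087
```

```bash
python3 see.py w2.png rod_top gauge rest
```

```text
4.7333 [0.4678 0.2052 0.2993] [ 1.e+00  3.e-04 -3.e-04  0.e+00] [0.11 0.83 0.12] 0.087 [ 0.25  0.1  -0.8   1.53  0.07  1.54 -2.12]
rod_top [0.4123 0.0122 0.1257] 0.9 [487. 260.]
rod_top [0.4649 0.2338 0.1537] 0.64 [297. 222.]
gauge [0.6368 0.1076 0.0088] 0.85 [398.  70.]
gauge [0.4034 0.0068 0.0096] 0.83 [454. 239.]
gauge [0.4677 0.2332 0.038 ] 0.72 [303. 200.]
rest [ 0.469   0.2334 -0.0027] 0.9 [305. 194.]
```

View pics/w2.png

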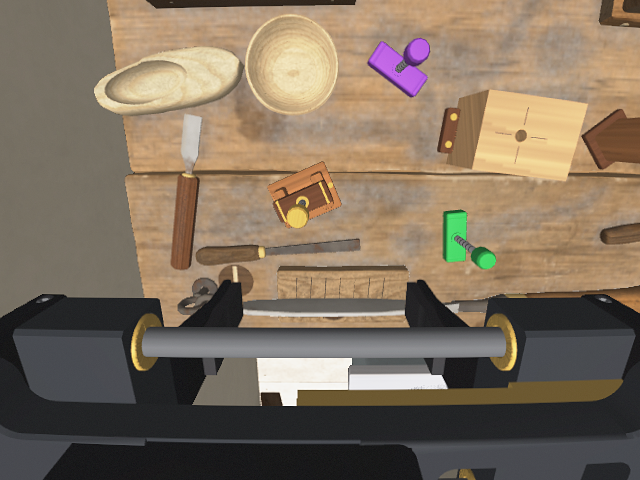

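The brass knob's top shows at about (297,215), and the stock is tilted about 20–25° in yaw on its rest.

```bash
python3 - <<'E'
from h import *
im=cv2.imread('pics/w2.png'); cv2.imwrite('pics/c2.png',cv2.resize(im[150:250,250:370],None,fx=6,fy=6,interpolation=cv2.INTER_CUBIC))
s=r.read_state()
for p in [(297,213),(297,216)]: print(atz('wrist',p,.154,s).round(4))
print('bore',atz('wrist',(521,135),.09,s).round(4))
for p in [(489,90),(588,103),(567,181),(472,167)]: print(atz('wrist',p,.09,s).round(4))
E
```

```text
[0.4748 0.2318 0.154 ]
[0.4716 0.2319 0.154 ]
bore [ 0.5541 -0.0275  0.09  ]
[0.6026 0.017  0.09  ]
[ 0.5911 -0.1025  0.09  ]
[ 0.5009 -0.0945  0.09  ]
[0.5168 0.0267 0.09  ]
```

View pics/c2.png

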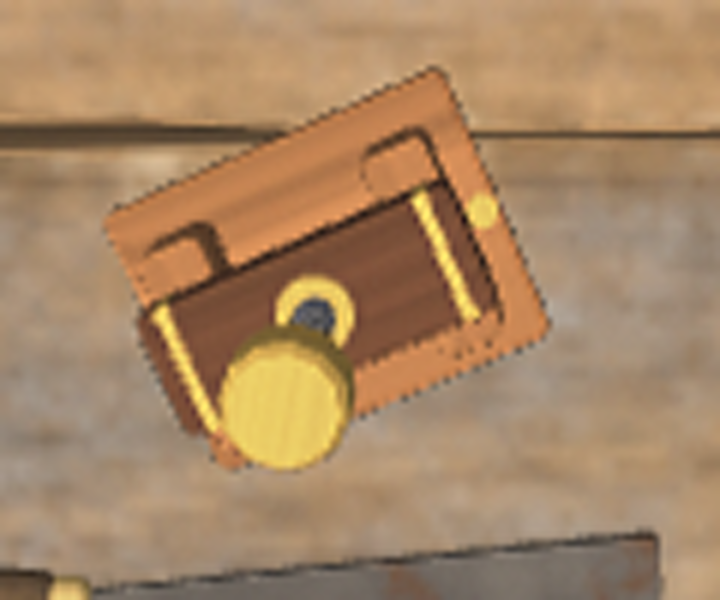

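>>> move_arm([
  [1, 0.08, -0.54, 0, 0],
  [1, 0, -0.53, 0, 0],
  [1, 0, 0, 1, 0],
  [1, 0, 0, 1, 0],
  [1, 0, 0, 1, 0],
  [1, 0, 0, 1, 0],
  [1, 0, 0, 0, 0],
  [1, 0, 0, 0, 0],
])

```text
time: 5.6
ee_pos: [0.4696, 0.2312, 0.1994]
eef_rot: [1.0, -0.001, -0.001, 0.0]
ft_force: [0.1, 0.5, 0.8]
width: 0.087
```

```bash
python3 see.py w3.png rod_top
```

```text
5.6 [0.4696 0.2312 0.1994] [ 1.e+00 -5.e-04 -8.e-04  4.e-04] [0.11 0.49 0.76] 0.087 [ 0.2   0.18 -0.82  1.67  0.14  1.35 -2.22]
rod_top [0.4681 0.2335 0.1542] 0.9 [321. 251.]
rod_top [0.4113 0.0115 0.1249] 0.86 [564. 299.]
rod_top [0.6366 0.1057 0.1273] 0.77 [500.  14.]
```

View pics/w3.png

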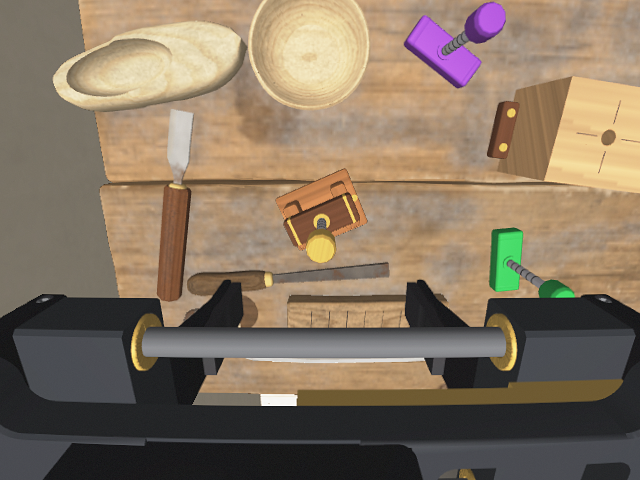

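The knob is at (321,247), centred between the jaws.

```bash
python3 - <<'E'
from h import *
s=r.read_state()
print(atz('wrist',(321,246.5),.154,s).round(4),atz('wrist',(321,221),.062,s).round(4), s['ee_pos'])
print(proj('wrist',[.47,.2325,.154],s),proj('wrist',[.47,.2325,.062],s))
E
```

```text
[0.4725 0.2345 0.154 ] [0.4703 0.2353 0.062 ] [0.47057866 0.23226146 0.20126816]
[323.68158681 249.57099813] [323.70230202 221.32109945]
```

>>> move_arm([
  [1, 0, 0, 1, 0],
  [1, 0, 0, 1, 0],
  [1, 0, 0, 0.7, 0],
  [1, 0, 0, 0.4, 0],
  [1, 0, 0, 0, 0],
  [1, 0, 0, 0, 0],
])

```text
time: 6.2
ee_pos: [0.4704, 0.2325, 0.1233]
eef_rot: [1.0, -0.0, 0.001, -0.0]
ft_force: [0.7, 1.2, -0.0]
width: 0.0872
```

```bash
python3 see.py w4.png rod_top
```

```text
6.2 [0.4704 0.2325 0.1233] [ 1.e+00 -0.e+00  5.e-04 -3.e-04] [ 0.74  1.17 -0.02] 0.0872 [ 0.17  0.25 -0.81  1.78  0.19  1.2  -2.26]
```

View pics/w4.png

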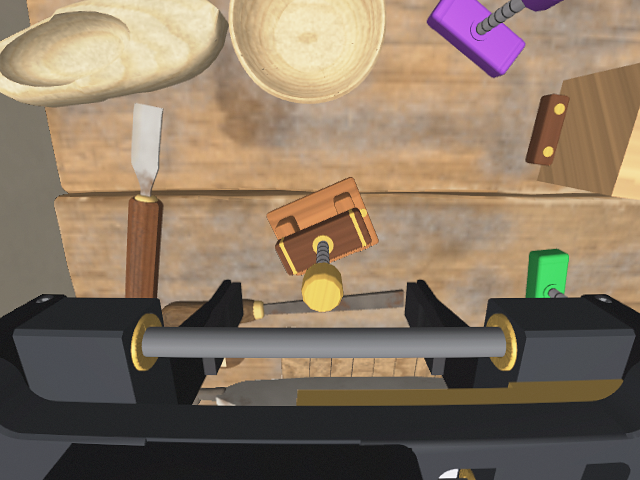

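```bash
python3 - <<'E'
from h import *
s=r.read_state()
print(proj('wrist',[.4704,.2325,.154],s),atz('wrist',(323,294),.154,s).round(4),atz('wrist',(322,244),.062,s).round(4))
E
```

```text
[324.56609525 293.8414834 ] [0.4703 0.2334 0.154 ] [0.4701 0.2344 0.062 ]
```

>>> move_arm([
  [-1, 0, 0, 0, 0],
  [-1, 0, 0, 0, 0],
  [-1, 0, 0, 0, 0],
  [-1, 0, 0, 0, 0],
  [-1, 0, 0, 0, 0],
  [-1, 0, 0, 0, 0],
  [-1, 0, 0, 0, 0],
  [-1, 0, 0, 0, 0],
], squeeze=25)

```text
time: 6.97
ee_pos: [0.4697, 0.2321, 0.122]
eef_rot: [1.0, 0.0, -0.0, 0.0]
ft_force: [-0.9, -0.5, -0.5]
width: 0.0412
```

>>> move_arm([
  [-1, 0, 0, 0, 0],
  [-1, 0, 0, 0, 0],
  [-1, 0, 0, 0, 0],
  [-1, 0, 0, 0, 0],
  [-1, 0, 0, 0, 0],
  [-1, 0, 0, 0, 0],
])

```text
time: 7.47
ee_pos: [0.4698, 0.2322, 0.122]
eef_rot: [1.0, 0.0, 0.0, 0.0]
ft_force: [-0.6, 1.2, -0.6]
width: 0.0037
```

>>> move_arm([
  [-1, 0, 0, -0.2, 0],
  [-1, 0, 0, -0.6, 0],
  [-1, 0, 0, -1, 0],
  [-1, 0, 0, -1, 0],
  [-1, 0, 0, -1, 0],
  [-1, 0, 0, -1, 0],
  [-1, 0, 0, 0, 0],
  [-1, 0, 0, 0, 0],
])

```text
time: 8.13
ee_pos: [0.4704, 0.2326, 0.2435]
eef_rot: [1.0, 0.0, 0.001, -0.0]
ft_force: [-0.4, -0.9, -1.0]
width: 0.0004
```

```bash
python3 see.py w5.png rod_top gauge rod_tip
```

```text
8.1333 [0.4704 0.2326 0.2435] [ 1.0e+00  0.0e+00  1.3e-03 -4.0e-04] [-0.38 -0.87 -0.95] 0.0004 [ 0.2   0.16 -0.82  1.6   0.12  1.43 -2.2 ]
rod_top [0.4679 0.2322 0.1557] 0.82 [324. 237.]
rod_top [0.6371 0.1084 0.1246] 0.8 [471.  35.]
rod_top [0.4131 0.0086 0.1245] 0.79 [540. 280.]
gauge [0.6372 0.1109 0.0027] 0.79 [426.  64.]
gauge [0.4668 0.234  0.0401] 0.67 [323. 211.]
rod_tip [ 0.4038  0.014  -0.0021] 0.95 [480. 250.]
rod_tip [0.6348 0.1103 0.0024] 0.66 [427.  67.]
rod_tip [0.4699 0.2373 0.0404] 0.28 [320. 209.]
```

View pics/w5.png

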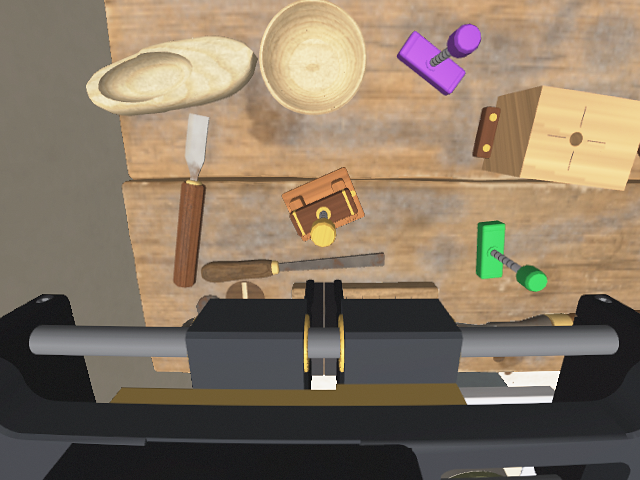

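The jaws shut on nothing. The knob is unmoved at (323,235), so I'm checking the geometry of the fingers in the picture.

```bash
python3 - <<'E'
from h import *
s=r.read_state()
p=s['ee_pos']; print(p,proj('wrist',p,s)); i=r.camera_info('wrist'); print(np.array(i['hand_eye']).round(4).tolist())
for dz in (0,.019,.04): print([proj('wrist',p+[dx,0,dz],s).round() for dx in (-.01,0,.01,.02)])
print(proj('wrist',p+[0,.0435,0],s),proj('wrist',p+[0,-.0435,0],s))
# triangulate knob from w4 (pose) and w2/w5
from scipy.optimize import least_squares
R0=[1,0,0,0]
obs=[({'eef_rot':R0,'ee_pos':np.array([.4678,.2052,.2993])},(297.7,217)),({'eef_rot':R0,'ee_pos':np.array([.4704,.2325,.1233])},(323,294)),({'eef_rot':R0,'ee_pos':np.array([.4678,-.0323,.2997])},(84,215))]
f=lambda X:np.concatenate([proj('wrist',X,o[0])-o[1] for o in obs])
q=least_squares(f,[.47,.23,.15]);print(q.x,q.fun)
E
```

```text
[0.46930148 0.23187684 0.24104259] [324.0423414  272.30490643]
[[-0.0005, -0.9551, -0.2964, 0.0812], [1.0, -0.0005, -0.0002, -0.0003], [0.0001, -0.2964, 0.9551, -0.1975], [0.0, 0.0, 0.0, 1.0]]
[array([324., 287.]), array([324., 272.]), array([324., 257.]), array([324., 242.])]
[array([324., 300.]), array([324., 285.]), array([324., 269.]), array([324., 252.])]
[array([324., 319.]), array([324., 302.]), array([324., 284.]), array([324., 266.])]
[255.28471272 272.29347494] [392.78139413 272.20987339]
[0.46685833 0.23283997 0.14399908] [ 0.38361693  0.89200553  0.50271159 -2.29840456 -1.40011022  3.45717798]
```

```bash
python3 - <<'E'
from h import *
for n in ('scene','top'):
    s,im=snap(n,n+'1.png')
    p=s['ee_pos']; u=proj(n,p).astype(int); print(n,u,proj(n,[.47,.2325,.154]))
    a=cv2.cvtColor(im,cv2.COLOR_RGB2BGR)[max(0,u[1]-70):u[1]+50,max(0,u[0]-75):u[0]+75]
    cv2.imwrite('pics/z_%s.png'%n,cv2.resize(a,None,fx=5,fy=5,interpolation=cv2.INTER_CUBIC))
E
```

```text
scene [226 206] [230.68902346 222.52885951]
top [234 275] [240.01231592 276.16675227]
```

View pics/z_scene.png

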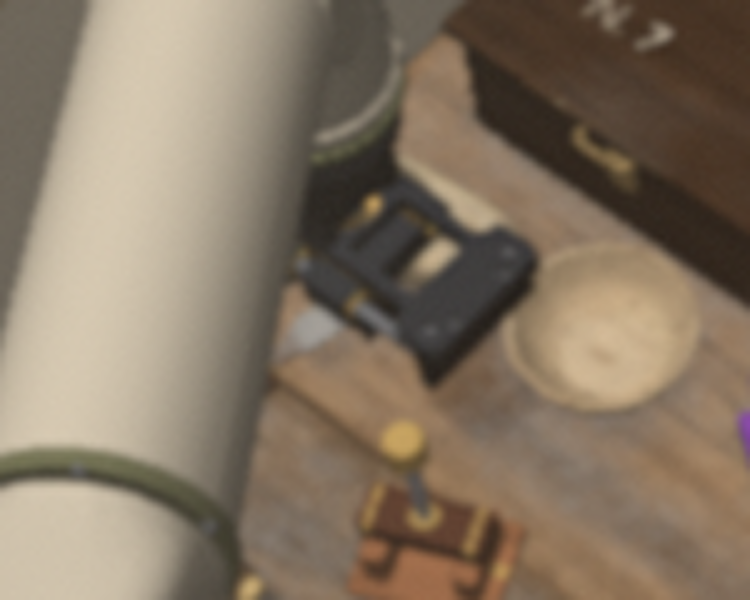

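View pics/z_top.png

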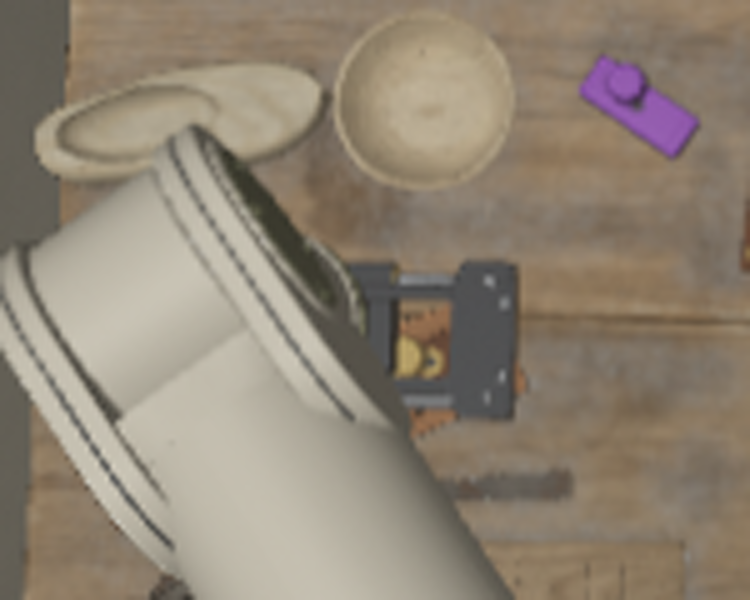

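```bash
python3 - <<'E'
import cv2
a=cv2.imread('pics/w5.png')[220:400,190:460]; b=cv2.imread('pics/w4.png')[220:400,190:460]
cv2.imwrite('pics/c5.png',cv2.resize(a,None,fx=2.9,fy=2.9,interpolation=cv2.INTER_CUBIC));cv2.imwrite('pics/c4.png',cv2.resize(b,None,fx=2.9,fy=2.9,interpolation=cv2.INTER_CUBIC))
E
```

```text
(no output)
```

View pics/c5.png

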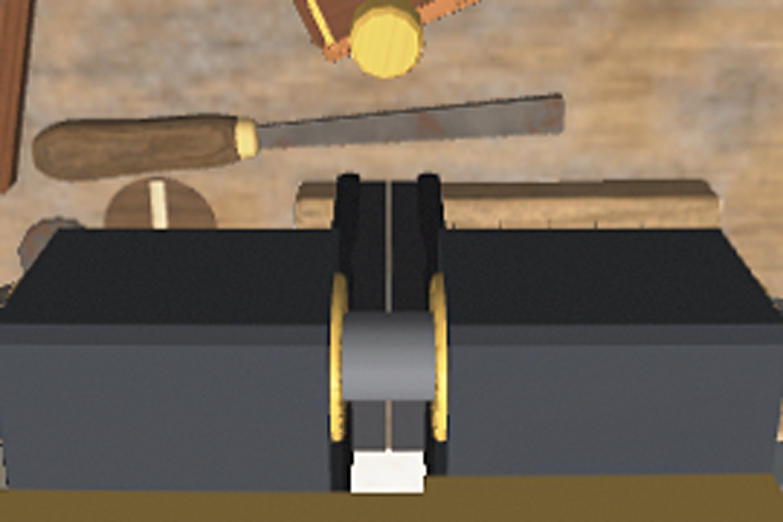

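View pics/c4.png

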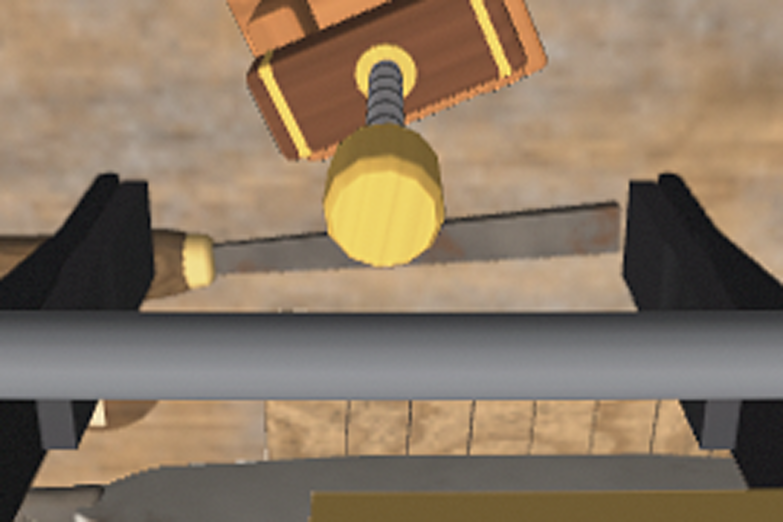

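The pads' lower edge is at row 283–315. Its scale puts the fingertips about 33 mm above the reported TCP, level with the knob's top, which explains the miss. I'll reopen, go 28 mm lower (safe either way) and look before closing.

>>> move_arm([
  [1, 0, 0, 0, 0],
  [1, 0, 0, 0, 0],
  [1, 0, 0, 0, 0],
  [1, 0, 0, 0, 0],
  [1, 0, 0, 0, 0],
  [1, 0, 0, 0.3, 0],
  [1, 0, 0, 0.7, 0],
  [1, 0, 0, 1, 0],
  [1, 0, 0, 1, 0],
  [1, 0, 0, 1, 0],
  [1, 0, 0, 0.4, 0],
  [1, 0, 0, 0, 0],
])

```text
time: 9.43
ee_pos: [0.4683, 0.2314, 0.1296]
eef_rot: [1.0, 0.0, -0.002, 0.001]
ft_force: [0.0, 0.1, -1.1]
width: 0.0722
```

>>> move_arm([
  [1, 0, 0, 0, 0],
  [1, 0, 0, 0.4, 0],
  [1, 0, 0, 0.4, 0],
  [1, 0, 0, 0.4, 0],
  [1, 0, 0, 0.2, 0],
  [1, 0, 0, 0, 0],
  [1, 0, 0, 0, 0],
])

```text
time: 10.02
ee_pos: [0.4696, 0.2322, 0.0968]
eef_rot: [1.0, 0.0, -0.0, 0.0]
ft_force: [-0.8, -0.4, 1.2]
width: 0.0869
```

```bash
python3 see.py w6.png rod_top
```

```text
10.0167 [0.4696 0.2322 0.0968] [ 1.e+00  1.e-04 -3.e-04  1.e-04] [-0.76 -0.38  1.22] 0.0869 [ 0.16  0.28 -0.8   1.81  0.22  1.15 -2.28]
rod_top [0.4654 0.2326 0.1544] 0.85 [323. 327.]
```

View pics/w6.png

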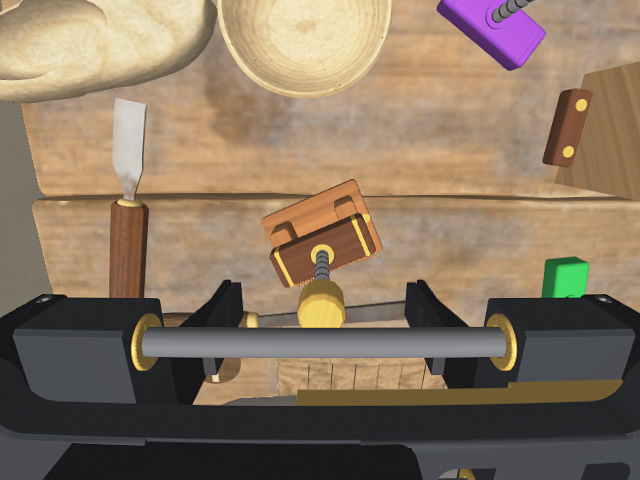

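The knob at (321,305) now sits between the pads, so I'll close.

>>> move_arm([
  [-1, 0, 0, 0, 0],
  [-1, 0, 0, 0, 0],
  [-1, 0, 0, 0, 0],
  [-1, 0, 0, 0, 0],
  [-1, 0, 0, 0, 0],
  [-1, 0, 0, 0, 0],
  [-1, 0, 0, 0, 0],
  [-1, 0, 0, 0, 0],
  [-1, 0, 0, 0, 0],
  [-1, 0, 0, 0, 0],
  [-1, 0, 0, 0, 0],
  [-1, 0, 0, 0, 0],
])

```text
time: 11.12
ee_pos: [0.4697, 0.2323, 0.097]
eef_rot: [1.0, 0.0, -0.0, -0.0]
ft_force: [-0.3, 0.9, -1.2]
width: 0.0233
```

```bash
python3 see.py w7.png
```

```text
11.1167 [0.4697 0.2323 0.097 ] [ 1.e+00  1.e-04 -0.e+00 -0.e+00] [-0.33  0.94 -1.25] 0.0233 [ 0.16  0.28 -0.8   1.81  0.22  1.15 -2.28]
```

View pics/w7.png

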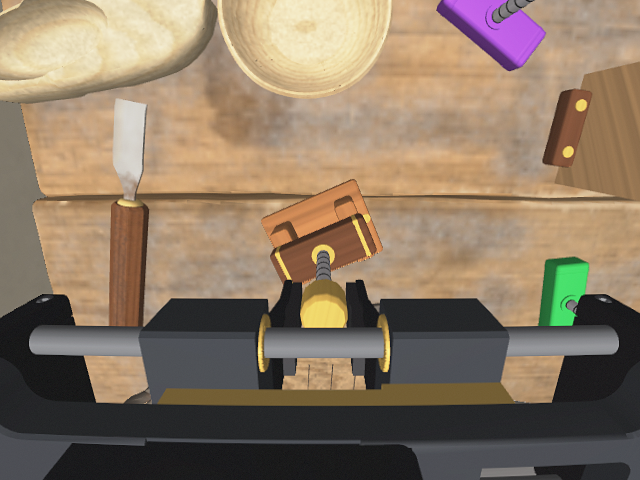

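>>> move_arm([
  [-1, 0, 0, -0.2, 0],
  [-1, 0, 0, -0.4, 0],
  [-1, 0, 0, -0.7, 0],
  [-1, 0, 0, -0.9, 0],
  [-1, 0, 0, -0.9, 0],
  [-1, 0, 0, -0.9, 0],
  [-1, 0, 0, -0.5, 0],
  [-1, 0, 0, 0, 0],
  [-1, 0, 0, 0, 0],
])

```text
time: 11.92
ee_pos: [0.4699, 0.2322, 0.2095]
eef_rot: [1.0, -0.0, 0.0, 0.0]
ft_force: [-0.5, -0.4, -2.5]
width: 0.0232
```

```bash
python3 see.py w8.png rod_top gauge rod_tip
```

```text
11.9167 [0.4699 0.2322 0.2095] [ 1.e+00 -0.e+00  4.e-04  0.e+00] [-0.53 -0.42 -2.5 ] 0.0232 [ 0.2   0.18 -0.82  1.66  0.13  1.36 -2.22]
rod_top [0.4114 0.0097 0.1255] 0.98 [560. 295.]
rod_top [0.4657 0.2317 0.268 ] 0.65 [325. 328.]
rod_top [0.637  0.1133 0.1306] 0.56 [487.  18.]
gauge [0.4056 0.0107 0.0064] 0.76 [497. 258.]
gauge [0.6372 0.113  0.0054] 0.68 [434.  56.]
gauge [0.4672 0.2352 0.1509] 0.62 [320. 248.]
rod_tip [ 4.057e-01  9.400e-03 -4.000e-04] 0.58 [495. 256.]
rod_tip [ 6.324e-01  1.129e-01 -4.000e-04] 0.57 [432.  62.]
rod_tip [ 0.557  -0.0393 -0.0011] 0.52 [553. 135.]
```

View pics/w8.png

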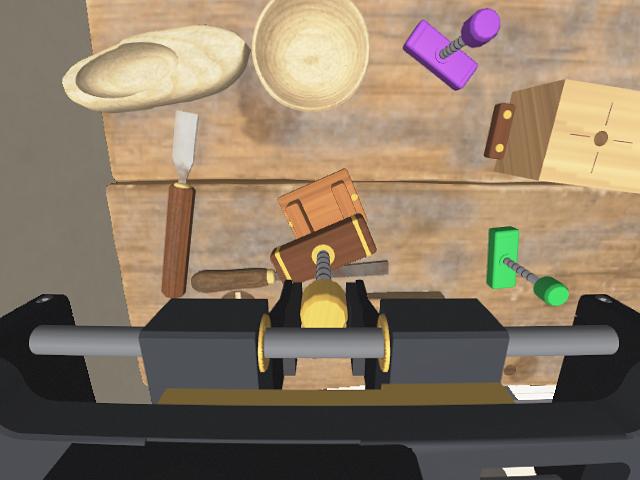

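```bash
python3 - <<'E'
from h import *
im=cv2.imread('pics/w8.png'); cv2.imwrite('pics/c8.png',cv2.resize(im[200:340,240:400],None,fx=5,fy=5,interpolation=cv2.INTER_CUBIC))
s=r.read_state()
print(s['ee_pos'],atz('wrist',(322.5,254),.1725,s),proj('wrist',[.4699,.2322,.1725],s))
print('bore',atz('wrist',(601,138),.09,s))
E
```

```text
[0.46915935 0.23177131 0.20818286] [0.46887428 0.23282394 0.1725    ] [323.35060118 252.67655645]
bore [ 0.5529838  -0.02471173  0.09      ]
```

View pics/c8.png

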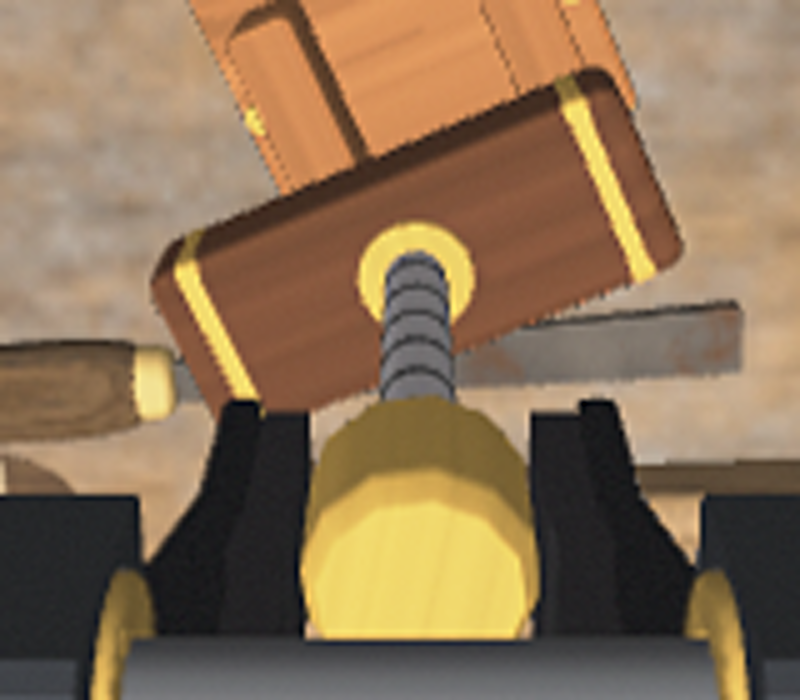

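>>> move_arm([
  [-1, 0.305, 0.944, 0, 0],
  [-1, 0.305, 0.944, 0, 0],
  [-1, 0.305, 0.944, 0, 0],
  [-1, 0.305, 0.944, 0, 0],
  [-1, 0.305, 0.944, 0, 0],
  [-1, 0.305, 0.944, 0, 0],
  [-1, 0.305, 0.944, 0, 0],
  [-1, 0.305, 0.944, 0, 0],
  [-1, 0.305, 0.944, 0, 0],
  [-1, 0.305, 0.944, 0, 0],
  [-1, 0.305, 0.944, 0, 0],
  [-1, 0, 0, 0, 0],
])

```text
time: 13.12
ee_pos: [0.554, -0.0336, 0.2079]
eef_rot: [1.0, -0.003, -0.001, 0.001]
ft_force: [-0.6, -1.0, -2.4]
width: 0.0231
```

>>> move_arm([
  [-1, 0, 0, 0, 0],
  [-1, 0, 0, 0.4, 0],
  [-1, 0, 0, 0.4, 0],
  [-1, 0, 0, 0, 0],
  [-1, 0, 0, 0, 0],
])

```text
time: 13.53
ee_pos: [0.5528, -0.0266, 0.1884]
eef_rot: [1.0, 0.001, -0.001, -0.0]
ft_force: [0.2, 0.3, -2.4]
width: 0.0231
```

```bash
python3 see.py w9.png gauge bore; python3 - <<'E'
from h import *
for n in ('scene','top'):
    s,im=snap(n,n+'2.png')
    u=proj(n,[.554,-.0275,.1]).astype(int); print(n,u)
    for l in ('rod_tip','gauge','bore'):
        for d in r.tip_of(n,l)[:3]: print(n,l,toW(n,d['position']).round(4),round(d['confidence'],2))
    a=cv2.cvtColor(im,cv2.COLOR_RGB2BGR)[u[1]-60:u[1]+60,u[0]-75:u[0]+75]
    cv2.imwrite('pics/y_%s.png'%n,cv2.resize(a,None,fx=5,fy=5,interpolation=cv2.INTER_CUBIC))
E
```

```text
13.5333 [ 0.5528 -0.0266  0.1884] [ 1.e+00  7.e-04 -1.e-03 -1.e-04] [ 0.16  0.33 -2.39] 0.0231 [ 0.51  0.23 -0.63  1.62  0.14  1.33 -1.71]
gauge [ 0.5497 -0.0249  0.1323] 0.61 [322. 249.]
bore [ 0.5527 -0.0238  0.0947] 0.91 [321. 232.]
bore [0.6353 0.2443 0.0014] 0.18 [ 82. 139.]
scene [325 263]
scene rod_tip [ 0.4119  0.01   -0.0029] 0.49
scene gauge [ 0.5536 -0.0294  0.1324] 0.75
scene gauge [0.641  0.1087 0.0083] 0.46
scene bore [ 0.5551 -0.0257  0.0909] 0.88
top [330 250]
top gauge [0.6351 0.1118 0.0015] 0.71
top gauge [0.4062 0.0133 0.0033] 0.6
top bore [ 0.5572 -0.2008 -0.0057] 0.33
```

View pics/w9.png

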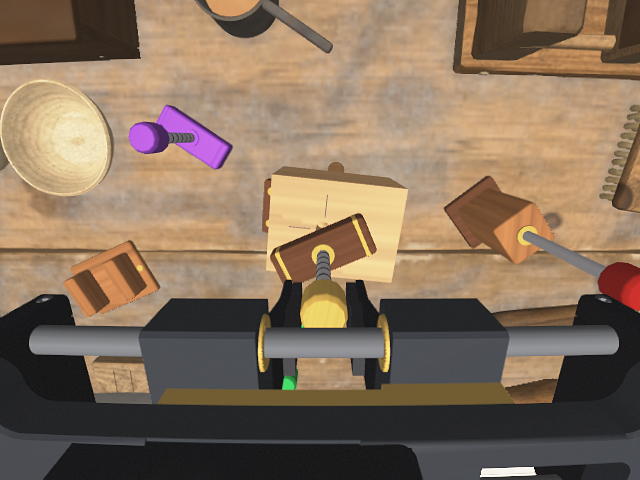

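View pics/y_scene.png

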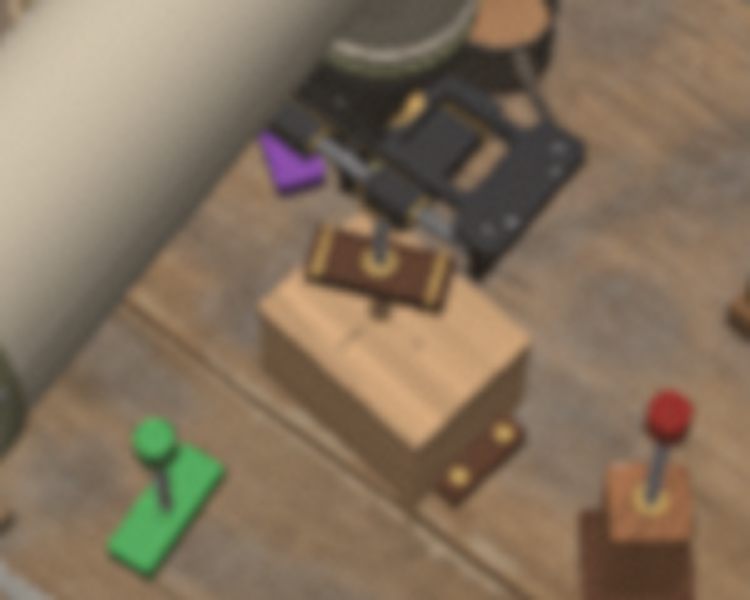

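View pics/y_top.png

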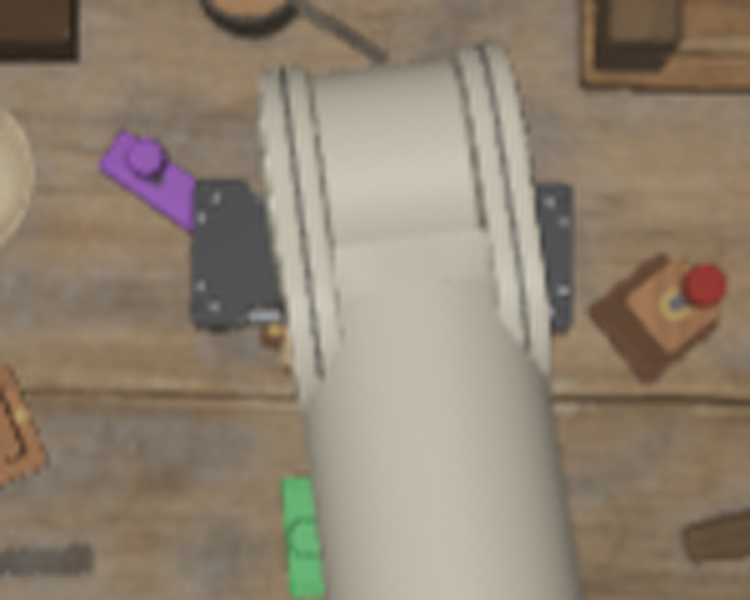

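```bash
python3 - <<'E'
from h import *
im=cv2.imread('pics/w9.png')[180:300,250:410]; cv2.imwrite('pics/c9.png',cv2.resize(im,None,fx=5,fy=5,interpolation=cv2.INTER_CUBIC))
s=r.read_state(); print(s['ee_pos'])
s={'eef_rot':[1,0,0,0],'ee_pos':np.array([.5535,-.027,.1884])}
for X in ([.5535,-.027,.09],[.5535,-.027,.1515],[.5535,-.027,.1315],[.5535,-.027,.119]): print(X,(proj('wrist',X,s)),((proj('wrist',X,s)-[250,180])*5).round())
a=cv2.imread('pics/scene2.png')
for X in ([.5535,-.027,.09],[.5535,-.027,.1515],[.5535,-.027,.1315],[.5535,-.027,.119]): u=proj('scene',X);print(u.round(1),((u-[250,203])*5).round())
E
```

```text
[ 0.5536979  -0.02745444  0.18964249]
[0.5535, -0.027, 0.09] [323.89028778 231.06375267] [369. 255.]
[0.5535, -0.027, 0.1515] [323.97132355 253.17958798] [370. 366.]
[0.5535, -0.027, 0.1315] [323.94107598 244.91988936] [370. 325.]
[0.5535, -0.027, 0.119] [323.92426514 240.33177726] [370. 302.]
[324.9 264.9] [374. 310.]
[325. 255.] [375. 260.]
[324.9 258.3] [375. 277.]
[324.9 260.3] [375. 287.]
```

View pics/c9.png

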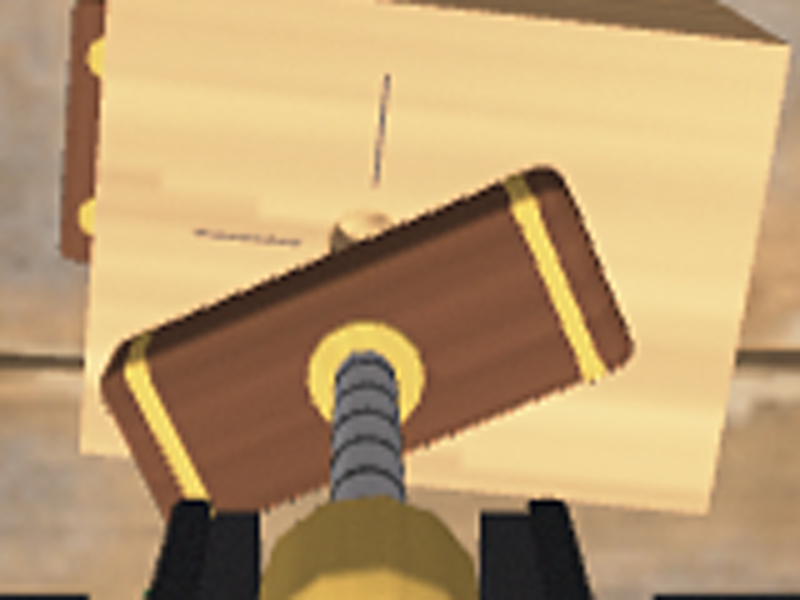

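The bore's centre by its cross lines is at (324,229). The collar sits about 2 mm short in x, so I'll shift +1.8 mm and lower.

>>> move_arm([
  [-1, 0.07, 0.01, 0.3, 0],
  [-1, 0, 0, 0.4, 0],
  [-1, 0, 0, 0, 0],
  [-1, 0, 0, 0, 0],
  [-1, 0, 0, 0, 0],
])

```text
time: 14.5
ee_pos: [0.5553, -0.0276, 0.1718]
eef_rot: [1.0, 0.0, -0.0, -0.0]
ft_force: [0.2, -0.3, -2.8]
width: 0.0231
```

```bash
python3 see.py w10.png; python3 - <<'E'
from h import *
im=cv2.imread('pics/w10.png')[180:300,250:410]; cv2.imwrite('pics/c10.png',cv2.resize(im,None,fx=5,fy=5,interpolation=cv2.INTER_CUBIC))
s,im=snap('scene','scene3.png')
a=cv2.cvtColor(im,cv2.COLOR_RGB2BGR)[225:295,280:370]
cv2.imwrite('pics/y3.png',cv2.resize(a,None,fx=8,fy=8,interpolation=cv2.INTER_CUBIC))
E
```

```text
14.5 [ 0.5553 -0.0276  0.1718] [ 1.e+00  0.e+00 -2.e-04 -0.e+00] [ 0.17 -0.34 -2.81] 0.0231 [ 0.51  0.25 -0.63  1.64  0.15  1.3  -1.72]
```

View pics/c10.png

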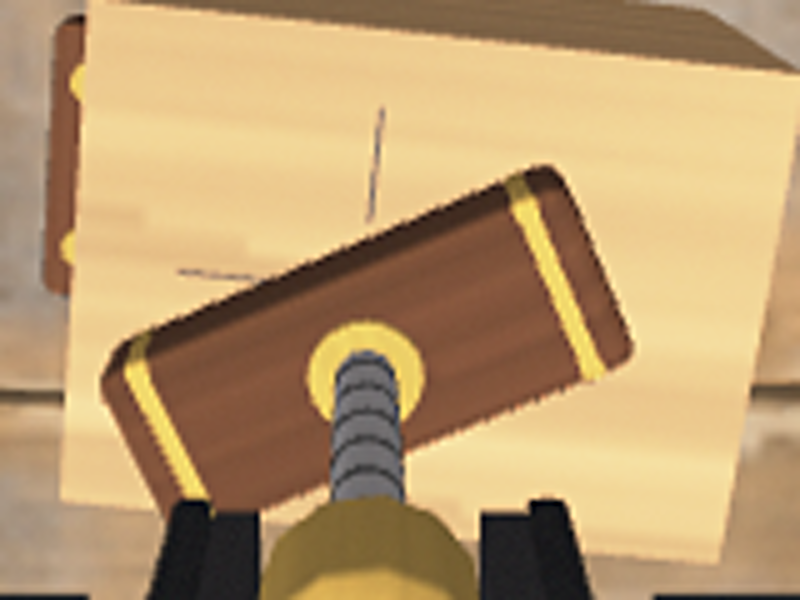

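View pics/y3.png

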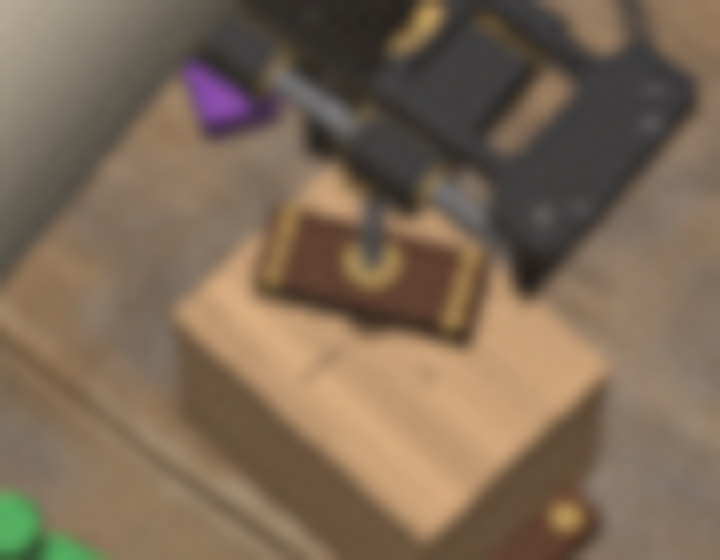

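```bash
python3 - <<'E'
from h import *
s={'eef_rot':[1,0,0,0],'ee_pos':np.array([.5553,-.0276,.1718])}
print('bore',atz('wrist',(322.6,237.4),.09,s))
for z in (.131,.135,.139): print('collar',z,atz('wrist',(323.2,255.0),z,s))
E
```

```text
bore [ 0.55417792 -0.02646838  0.09      ]
collar 0.131 [ 0.55250613 -0.02702618  0.131     ]
collar 0.135 [ 0.55391562 -0.02703123  0.135     ]
collar 0.139 [ 0.55532511 -0.02703628  0.139     ]
```

>>> move_arm([
  [-1, 0, 0, 0.15, 0],
  [-1, 0, 0, 0.15, 0],
  [-1, 0, 0, 0.1, 0],
  [-1, 0, 0, 0, 0],
])

```text
time: 14.93
ee_pos: [0.555, -0.0277, 0.1612]
eef_rot: [1.0, 0.0, -0.001, -0.0]
ft_force: [-0.5, 0.4, -2.6]
width: 0.0227
```

>>> move_arm([
  [-1, 0, 0, 0.1, 0],
  [-1, 0, 0, 0.1, 0],
  [-1, 0, 0, 0, 0],
  [-1, 0, 0, 0, 0],
])

```text
time: 15.27
ee_pos: [0.5553, -0.0277, 0.1569]
eef_rot: [1.0, 0.0, -0.0, 0.0]
ft_force: [-0.1, 0.3, -1.4]
width: 0.0228
```

>>> move_arm([
  [-1, 0, 0, 0.08, 0],
  [-1, 0, 0, 0.08, 0],
  [-1, 0, 0, 0, 0],
])

```text
time: 15.52
ee_pos: [0.5552, -0.0277, 0.1526]
eef_rot: [1.0, 0.0, -0.0, 0.0]
ft_force: [-0.9, 0.6, -1.6]
width: 0.0233
```

>>> move_arm([
  [-1, 0, 0, 0.08, 0],
  [-1, 0, 0, 0.08, 0],
  [-1, 0, 0, 0, 0],
])

```text
time: 15.77
ee_pos: [0.5552, -0.0277, 0.1486]
eef_rot: [1.0, 0.0, -0.0, 0.0]
ft_force: [-0.1, -0.3, -3.1]
width: 0.0234
```

>>> move_arm([
  [-1, 0, 0, 0.06, 0],
  [-1, 0, 0, 0.06, 0],
  [-1, 0, 0, 0, 0],
])

```text
time: 16.02
ee_pos: [0.5556, -0.0275, 0.1462]
eef_rot: [1.0, 0.0, 0.0, 0.0]
ft_force: [0.2, 0.5, -0.6]
width: 0.0229
```

```bash
python3 see.py w11.png; python3 - <<'E'
from h import *
im=cv2.imread('pics/w11.png')[180:300,250:410]; cv2.imwrite('pics/c11.png',cv2.resize(im,None,fx=5,fy=5,interpolation=cv2.INTER_CUBIC))
s,im=snap('scene','scene4.png')
a=cv2.cvtColor(im,cv2.COLOR_RGB2BGR)[225:295,280:370]
cv2.imwrite('pics/y4.png',cv2.resize(a,None,fx=8,fy=8,interpolation=cv2.INTER_CUBIC))
E
```

```text
16.0167 [ 0.5556 -0.0275  0.1462] [1.e+00 1.e-04 3.e-04 0.e+00] [ 0.25  0.47 -0.55] 0.0229 [ 0.5   0.27 -0.63  1.68  0.16  1.25 -1.73]
```

View pics/c11.png

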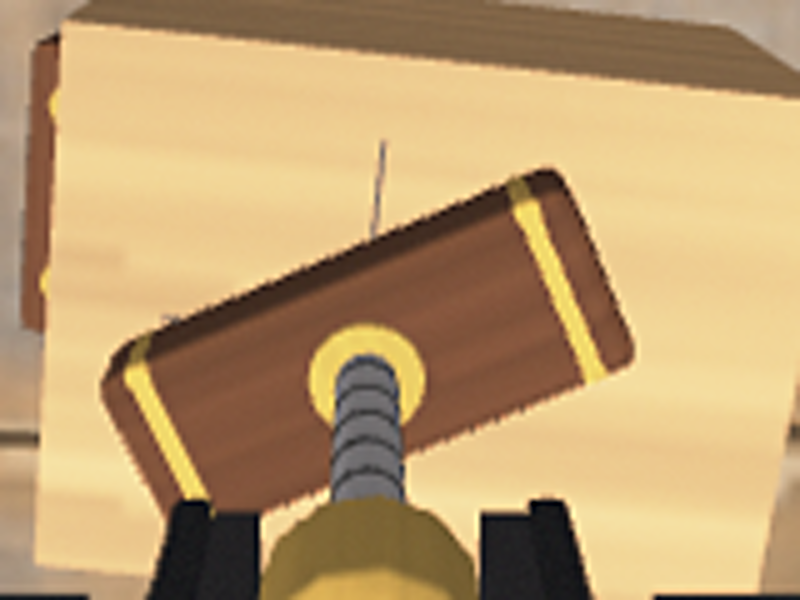

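View pics/y4.png

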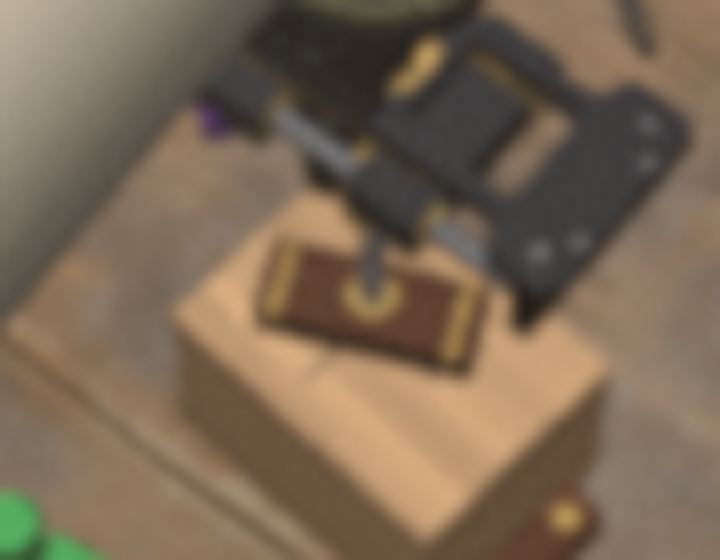

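>>> move_arm([
  [-1, 0, 0, 0.06, 0],
  [-1, 0, 0, 0.06, 0],
  [-1, 0, 0, 0, 0],
])

```text
time: 16.37
ee_pos: [0.5555, -0.0274, 0.1431]
eef_rot: [1.0, 0.0, 0.0, -0.0]
ft_force: [0.1, 2.1, 2.7]
width: 0.0226
```

>>> move_arm([
  [-1, 0, 0, 0.06, 0],
  [-1, 0, 0, 0.06, 0],
  [-1, 0, 0, 0.06, 0],
])

```text
time: 16.62
ee_pos: [0.5555, -0.0275, 0.1385]
eef_rot: [1.0, 0.0, 0.0, -0.0]
ft_force: [-1.0, 3.1, 3.2]
width: 0.0229
```

>>> move_arm([
  [-1, 0, 0, 0.06, 0],
  [-1, 0, 0, 0.06, 0],
  [-1, 0, 0, 0.06, 0],
])

```text
time: 16.87
ee_pos: [0.5554, -0.0276, 0.1339]
eef_rot: [1.0, 0.0, 0.0, -0.0]
ft_force: [-0.1, 2.0, 3.4]
width: 0.0234
```

```bash
python3 see.py w12.png; python3 - <<'E'
from h import *
im=cv2.imread('pics/w12.png')[180:340,230:430]; cv2.imwrite('pics/c12.png',cv2.resize(im,None,fx=4,fy=4,interpolation=cv2.INTER_CUBIC))
E
```

```text
16.8667 [ 0.5554 -0.0276  0.1339] [ 1.e+00  1.e-04  0.e+00 -0.e+00] [-0.08  2.03  3.43] 0.0234 [ 0.5   0.28 -0.62  1.69  0.17  1.23 -1.73]
```

View pics/c12.png

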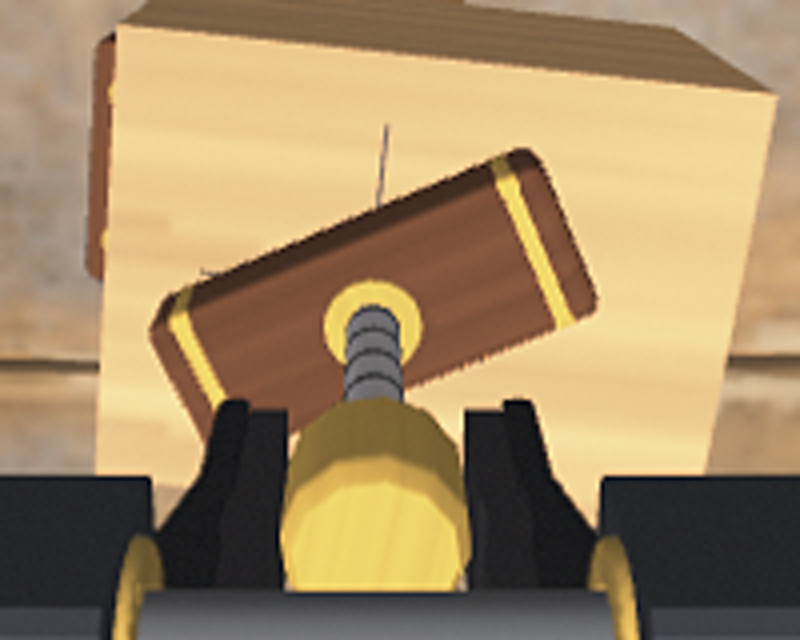

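Sliding through the standing stock at a steady ~3.4 N. I'll lower the squeeze so that the grip acts as a fuse, and creep.

>>> move_arm([
  [-1, 0, 0, 0.04, 0],
  [-1, 0, 0, 0.04, 0],
  [-1, 0, 0, 0.04, 0],
  [-1, 0, 0, 0.04, 0],
  [-1, 0, 0, 0.04, 0],
], squeeze=9)

```text
time: 17.33
ee_pos: [0.5554, -0.0276, 0.129]
eef_rot: [1.0, 0.0, 0.0, -0.0]
ft_force: [-0.3, 3.0, 4.1]
width: 0.0238
```

>>> move_arm([
  [-1, 0, 0, 0.03, 0],
  [-1, 0, 0, 0.03, 0],
])

```text
time: 17.5
ee_pos: [0.5554, -0.0275, 0.1275]
eef_rot: [1.0, 0.0, 0.0, -0.0]
ft_force: [-1.1, 1.7, 2.9]
width: 0.0234
```

>>> move_arm([
  [-1, 0, 0, 0.03, 0],
  [-1, 0, 0, 0.03, 0],
])

```text
time: 17.67
ee_pos: [0.5561, -0.0276, 0.1268]
eef_rot: [1.0, 0.0, 0.001, 0.0]
ft_force: [-0.8, 1.5, 12.2]
width: 0.0237
```

>>> move_arm([
  [-1, 0, 0, 0.03, 0],
  [-1, 0, 0, 0.03, 0],
])

```text
time: 17.83
ee_pos: [0.5564, -0.0276, 0.1258]
eef_rot: [1.0, -0.0, 0.001, 0.0]
ft_force: [-1.9, 2.5, 13.1]
width: 0.0237
```

The force jumped from 3 to 12 N at TCP z ≈ 0.1268, so the rod has bottomed. I'm letting go.

>>> move_arm([
  [1, 0, 0, 0, 0],
  [1, 0, 0, 0, 0],
  [1, 0, 0, 0, 0],
  [1, 0, 0, 0, 0],
  [1, 0, 0, 0, 0],
  [1, 0, 0, 0, 0],
])

```text
time: 18.33
ee_pos: [0.5552, -0.0278, 0.1243]
eef_rot: [1.0, -0.0, -0.0, 0.0]
ft_force: [-0.2, 1.1, 0.6]
width: 0.0555
```

```bash
python3 see.py w13.png; python3 - <<'E'
from h import *
im=cv2.imread('pics/w13.png')[180:340,230:430]; cv2.imwrite('pics/c13.png',cv2.resize(im,None,fx=4,fy=4,interpolation=cv2.INTER_CUBIC))
E
```

```text
18.3333 [ 0.5552 -0.0278  0.1243] [ 1.e+00 -0.e+00 -2.e-04  1.e-04] [-0.24  1.09  0.58] 0.0555 [ 0.5   0.29 -0.62  1.7   0.18  1.21 -1.74]
```

View pics/c13.png

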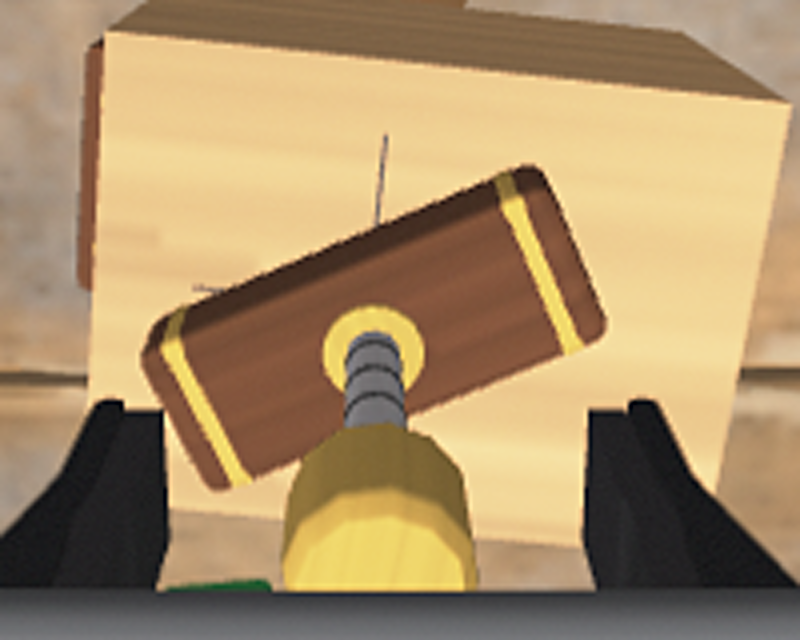

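>>> move_arm([
  [1, 0, 0, 0, 0],
  [1, 0, 0, -0.5, 0],
  [1, 0, 0, -1, 0],
  [1, 0, 0, -0.9, 0],
  [-1, 0, 0, 0, 0],
  [-1, 0, 0, 0, 0],
  [-1, 0, 0, 0, 0],
  [-1, 0, 0, 0, 0],
  [-1, 0, 0, 0, 0],
  [-1, 0, 0, 0, 0],
  [-1, 0, 0, 0, 0],
  [-1, 0, 0, 0, 0],
], squeeze=20)

```text
time: 19.38
ee_pos: [0.5553, -0.0276, 0.1843]
eef_rot: [1.0, 0.0, -0.0, -0.0]
ft_force: [0.3, -0.1, 0.3]
width: 0.042
```

>>> move_arm([
  [-1, 0, 0, 0, 0],
  [-1, 0, 0, 0, 0],
  [-1, 0, 0, 0, 0],
  [-1, 0, 0, 0, 0],
])

```text
time: 19.72
ee_pos: [0.5554, -0.0276, 0.1846]
eef_rot: [1.0, 0.0, 0.0, 0.0]
ft_force: [-0.3, -0.7, -0.2]
width: 0.0148
```

```bash
python3 see.py w14.png rod_top gauge pin_top; python3 - <<'E'
from h import *
s,im=snap('scene','scene5.png')
for l in ('gauge','rod_top','pin_top'):
    for d in r.tip_of('scene',l)[:4]: print(l,toW('scene',d['position']).round(4),round(d['confidence'],2))
E
```

```text
19.7167 [ 0.5554 -0.0276  0.1846] [1. 0. 0. 0.] [-0.29 -0.72 -0.24] 0.0148 [ 0.51  0.24 -0.63  1.62  0.14  1.33 -1.71]
rod_top [0.6375 0.106  0.1269] 0.92 [142. 138.]
rod_top [ 0.5437 -0.0271  0.185 ] 0.71 [323. 290.]
rod_top [0.4149 0.012  0.1247] 0.47 [281. 387.]
gauge [0.6354 0.1067 0.0058] 0.82 [199. 140.]
gauge [ 0.5494 -0.0238  0.0904] 0.77 [320. 239.]
gauge [0.4099 0.0087 0.0068] 0.91
gauge [0.6412 0.1077 0.0058] 0.47
rod_top [ 0.5508 -0.0305  0.1869] 0.42
pin_top [ 0.5567 -0.2086  0.2205] 0.6
```

View pics/w14.png

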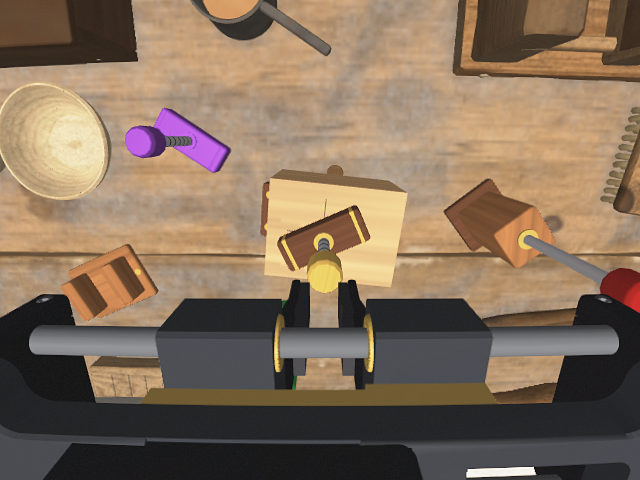

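The gauge stands on the block, and its knob at (325,276) is under the closing fingers. I'll feel its top with shut fingers.

>>> move_arm([
  [-1, 0, 0, 0, 0],
  [-1, 0, 0, 0, 0],
  [-1, 0, 0, 0, 0],
  [-1, 0, 0, 0, 0],
  [-1, 0, 0, 0.3, 0],
  [-1, 0, 0, 0.3, 0],
  [-1, 0, 0, 0.2, 0],
  [-1, 0, 0, 0, 0],
  [-1, 0, 0, 0, 0],
])

```text
time: 20.87
ee_pos: [0.555, -0.0277, 0.164]
eef_rot: [1.0, 0.0, -0.001, -0.0]
ft_force: [0.3, 0.1, -0.4]
width: 0.0003
```

>>> move_arm([
  [-1, 0, 0, 0.08, 0],
  [-1, 0, 0, 0.04, 0],
  [-1, 0, 0, 0.04, 0],
  [-1, 0, 0, 0, 0],
])

```text
time: 21.2
ee_pos: [0.5554, -0.0277, 0.1605]
eef_rot: [1.0, 0.0, 0.0, 0.0]
ft_force: [0.2, 0.3, -0.1]
width: 0.0004
```

>>> move_arm([
  [-1, 0, 0, 0.03, 0],
  [-1, 0, 0, 0.03, 0],
  [-1, 0, 0, 0, 0],
])

```text
time: 21.45
ee_pos: [0.5554, -0.0277, 0.1589]
eef_rot: [1.0, 0.0, -0.0, 0.0]
ft_force: [-0.5, -0.4, 0.6]
width: 0.0007
```

>>> move_arm([
  [-1, 0, 0, 0.03, 0],
  [-1, 0, 0, 0.03, 0],
  [-1, 0, 0, 0, 0],
])

```text
time: 21.7
ee_pos: [0.5553, -0.0276, 0.1574]
eef_rot: [1.0, 0.0, -0.0, 0.0]
ft_force: [0.7, 0.1, -0.5]
width: 0.0007
```

```bash
python3 see.py w15.png;python3 - <<'E'
from h import *
im=cv2.imread('pics/w15.png')[180:340,230:430]; cv2.imwrite('pics/c15.png',cv2.resize(im,None,fx=4,fy=4,interpolation=cv2.INTER_CUBIC))
E
```

```text
21.7 [ 0.5553 -0.0276  0.1574] [ 1.e+00  0.e+00 -1.e-04  0.e+00] [ 0.71  0.14 -0.49] 0.0007 [ 0.51  0.26 -0.63  1.66  0.16  1.27 -1.72]
```

View pics/c15.png

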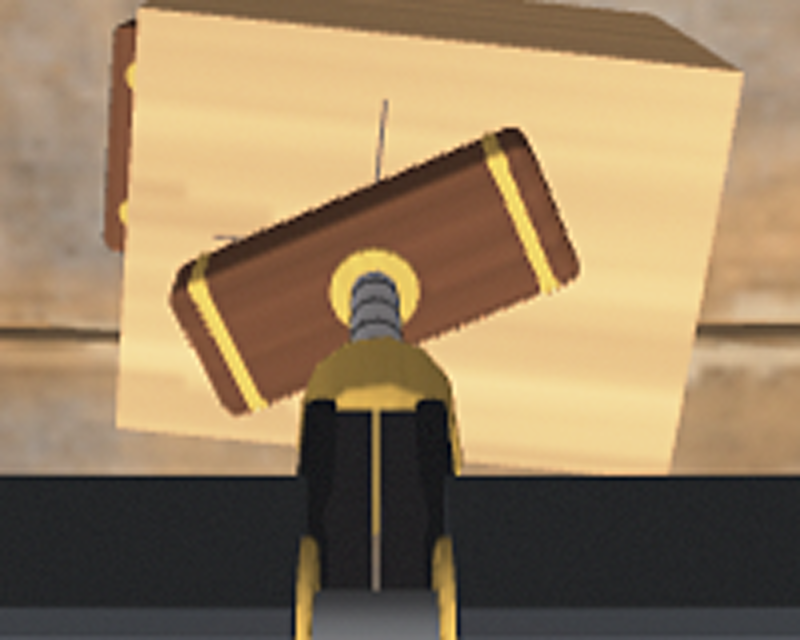

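>>> move_arm([
  [-1, 0, 0, 0.03, 0],
  [-1, 0, 0, 0.03, 0],
  [-1, 0, 0, 0.03, 0],
  [-1, 0, 0, 0, 0],
])

```text
time: 22.08
ee_pos: [0.5553, -0.0276, 0.1551]
eef_rot: [1.0, 0.0, -0.0, 0.0]
ft_force: [0.4, 0.8, -0.1]
width: 0.0002
```

>>> move_arm([
  [-1, 0, 0, 0.02, 0],
  [-1, 0, 0, 0.02, 0],
  [-1, 0, 0, 0, 0],
])

```text
time: 22.33
ee_pos: [0.5554, -0.0276, 0.1542]
eef_rot: [1.0, 0.0, -0.0, 0.0]
ft_force: [-0.1, 0.6, -0.3]
width: 0.0004
```

>>> move_arm([
  [-1, 0, 0, 0.02, 0],
  [-1, 0, 0, 0, 0],
])

```text
time: 22.5
ee_pos: [0.5554, -0.0277, 0.1537]
eef_rot: [1.0, 0.0, -0.0, 0.0]
ft_force: [-0.1, 0.3, -0.4]
width: 0.0008
```

>>> move_arm([
  [-1, 0, 0, 0.02, 0],
  [-1, 0, 0, 0, 0],
])

```text
time: 22.67
ee_pos: [0.5554, -0.0277, 0.1532]
eef_rot: [1.0, -0.0, -0.0, 0.0]
ft_force: [-0.7, 0.7, -0.3]
width: 0.0004
```

>>> move_arm([
  [-1, 0, 0, 0.02, 0],
  [-1, 0, 0, 0.02, 0],
  [-1, 0, 0, 0, 0],
])

```text
time: 22.92
ee_pos: [0.5553, -0.0277, 0.1522]
eef_rot: [1.0, 0.0, -0.0, 0.0]
ft_force: [-0.8, 1.0, 0.4]
width: 0.0006
```

>>> move_arm([
  [-1, 0, 0, 0.02, 0],
  [-1, 0, 0, 0, 0],
])

```text
time: 23.08
ee_pos: [0.5554, -0.0277, 0.1517]
eef_rot: [1.0, 0.0, -0.0, 0.0]
ft_force: [-0.1, -0.4, -0.0]
width: 0.0005
```

>>> move_arm([
  [-1, 0, 0, 0.02, 0],
  [-1, 0, 0, 0, 0],
])

```text
time: 23.25
ee_pos: [0.5554, -0.0277, 0.1512]
eef_rot: [1.0, 0.0, -0.0, 0.0]
ft_force: [0.3, 0.5, -0.3]
width: 0.0004
```

>>> move_arm([
  [-1, 0, 0, 0.02, 0],
  [-1, 0, 0, 0.02, 0],
  [-1, 0, 0, 0, 0],
])

```text
time: 23.5
ee_pos: [0.5554, -0.0277, 0.1502]
eef_rot: [1.0, 0.0, -0.0, 0.0]
ft_force: [0.3, -0.4, -0.3]
width: 0.0002
```

>>> move_arm([
  [-1, 0, 0, 0.02, 0],
  [-1, 0, 0, 0, 0],
])

```text
time: 23.67
ee_pos: [0.5554, -0.0276, 0.1497]
eef_rot: [1.0, 0.0, -0.0, 0.0]
ft_force: [0.7, 0.1, -0.3]
width: 0.0005
```

>>> move_arm([
  [-1, 0, 0, 0.02, 0],
  [-1, 0, 0, 0, 0],
])

```text
time: 23.83
ee_pos: [0.5554, -0.0277, 0.1492]
eef_rot: [1.0, 0.0, -0.0, 0.0]
ft_force: [0.0, -0.4, -0.4]
width: 0.0006
```

```bash
python3 see.py w16.png;python3 - <<'E'
from h import *
im=cv2.imread('pics/w16.png')[180:340,230:430]; cv2.imwrite('pics/c16.png',cv2.resize(im,None,fx=4,fy=4,interpolation=cv2.INTER_CUBIC))
E
```

```text
23.8333 [ 0.5554 -0.0277  0.1492] [ 1.  0. -0.  0.] [ 0.01 -0.39 -0.38] 0.0006 [ 0.51  0.27 -0.63  1.67  0.16  1.26 -1.73]
```

View pics/c16.png

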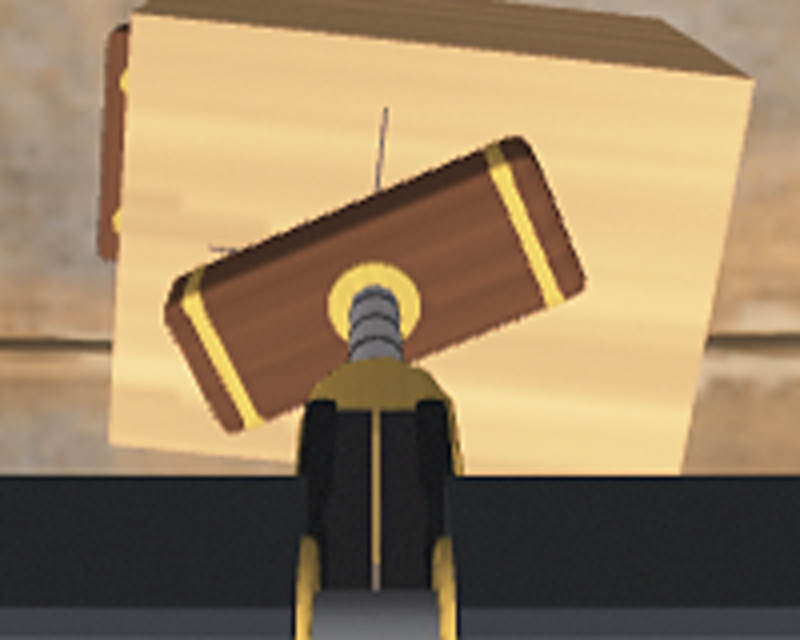

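>>> move_arm([
  [-1, 0, 0, 0.02, 0],
  [-1, 0, 0, 0.02, 0],
  [-1, 0, 0, 0, 0],
])

```text
time: 24.13
ee_pos: [0.5557, -0.0276, 0.1486]
eef_rot: [1.0, 0.0, 0.0, 0.0]
ft_force: [0.2, 0.8, 1.9]
width: 0.0003
```

>>> move_arm([
  [-1, 0, 0, 0.02, 0],
  [-1, 0, 0, 0, 0],
])

```text
time: 24.3
ee_pos: [0.556, -0.0275, 0.1485]
eef_rot: [1.0, 0.0, 0.001, 0.0]
ft_force: [0.6, 0.1, 5.6]
width: 0.0005
```

>>> move_arm([
  [-1, 0, 0, 0.02, 0],
  [-1, 0, 0, 0, 0],
])

```text
time: 24.47
ee_pos: [0.5563, -0.0274, 0.1484]
eef_rot: [1.0, 0.0, 0.001, 0.0]
ft_force: [0.3, 0.6, 7.9]
width: 0.0004
```

>>> move_arm([
  [-1, 0, 0, 0.016, 0],
  [-1, 0, 0, 0, 0],
])

```text
time: 24.63
ee_pos: [0.5566, -0.0274, 0.1483]
eef_rot: [1.0, 0.0, 0.001, 0.0]
ft_force: [0.5, 1.2, 9.3]
width: 0.0005
```

```bash
python3 - <<'E'
from h import *
for _ in range(3):
    s=r.read_state(); print(s['time'],s['ee_pos'].round(5),s['ft_force'].round(2)); r.camera('wrist')
s,im=snap('scene','scene6.png')
a=cv2.cvtColor(im,cv2.COLOR_RGB2BGR)[215:295,270:370]
cv2.imwrite('pics/y6.png',cv2.resize(a,None,fx=8,fy=7.5,interpolation=cv2.INTER_CUBIC))
E
```

```text
24.6333 [ 0.55659 -0.02739  0.1483 ] [0.47 1.22 9.26]
24.6833 [ 0.55657 -0.02739  0.1483 ] [-0.67  0.66  8.89]
24.7333 [ 0.55657 -0.02738  0.14829] [-0.1   0.48  8.72]
```

View pics/y6.png

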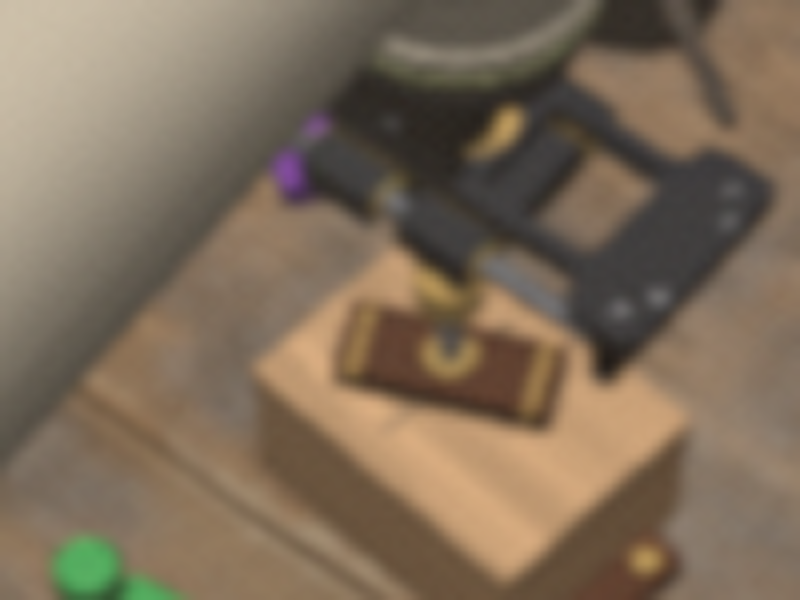

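The knob holds at 9 N with no travel (TCP z 0.1483–0.1486), so the rod is bottomed. Next is the red knob, using the same shut fingers and the same reading, 0.1485.

>>> move_arm([
  [-1, 0, 0, -0.4, 0],
  [-1, 0, 0, -0.9, 0],
  [-1, 0, 0, -1, 0],
  [-1, 0, 0, -1, 0],
  [-1, 0, 0.9, -0.4, 0],
  [-1, 0, 0.9, 0, 0],
  [-1, 0, 0.9, 0, 0],
  [-1, 0, 0.9, 0, 0],
  [-1, 0, 0.9, 0, 0],
  [-1, 0, 0.9, 0, 0],
  [-1, -0.04, 0.9, 0, 0],
  [-1, 0, 0.9, 0, 0],
])

```text
time: 25.83
ee_pos: [0.554, -0.2088, 0.2397]
eef_rot: [1.0, 0.0, -0.0, 0.0]
ft_force: [1.0, 0.4, 0.2]
width: 0.0001
```

>>> move_arm([
  [-1, 0, 0, 0, 0],
  [-1, 0, 0, 0, 0],
  [-1, 0, 0, 0, 0],
])

```text
time: 26.08
ee_pos: [0.5544, -0.2068, 0.2395]
eef_rot: [1.0, 0.0, -0.0, -0.0]
ft_force: [-0.4, 0.2, -0.1]
width: 0.0002
```

```bash
python3 see.py w17.png pin_top rod_top gauge rod_tip; python3 - <<'E'
from h import *
s=r.read_state(); print(proj('wrist',[.553,-.2085,.217],s), s['ee_pos'])
E
```

```text
26.0833 [ 0.5544 -0.2068  0.2395] [ 1.e+00  3.e-04 -1.e-04 -3.e-04] [-0.38  0.19 -0.06] 0.0002 [ 0.7   0.28 -0.52  1.45  0.14  1.45 -1.39]
pin_top [ 0.55   -0.207   0.2203] 0.6 [324. 268.]
rod_top [0.413  0.0115 0.1233] 0.79 [127. 350.]
rod_top [ 0.5472 -0.0294  0.1853] 0.63 [104. 254.]
gauge [0.6348 0.1081 0.0053] 0.96 [ 74. 141.]
gauge [ 0.5526 -0.0259  0.0884] 0.83 [155. 220.]
gauge [0.4079 0.0073 0.006 ] 0.58 [175. 305.]
rod_tip [0.4063 0.012  0.0006] 0.81 [173. 304.]
[326.46372187 262.02408174] [ 0.55455718 -0.20677724  0.239583  ]
```

View pics/w17.png

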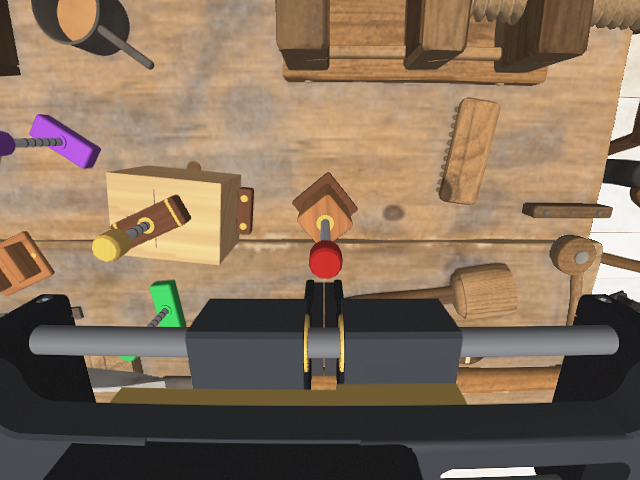

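>>> move_arm([
  [-1, -0.06, 0, 0.4, 0],
  [-1, 0, 0, 0.6, 0],
  [-1, 0, 0, 0.6, 0],
  [-1, 0, 0, 0.3, 0],
  [-1, 0, 0, 0, 0],
  [-1, 0, 0, 0, 0],
])

```text
time: 26.83
ee_pos: [0.5527, -0.2075, 0.1918]
eef_rot: [1.0, 0.0, -0.0, -0.0]
ft_force: [0.3, 0.2, 1.0]
width: 0.0004
```

>>> move_arm([
  [-1, 0, 0, 0.1, 0],
  [-1, 0, 0, 0.1, 0],
  [-1, 0, 0, 0.1, 0],
  [-1, 0, 0, 0.1, 0],
])

```text
time: 27.17
ee_pos: [0.5534, -0.2077, 0.1824]
eef_rot: [1.0, 0.0, 0.001, 0.0]
ft_force: [0.3, 0.0, 2.4]
width: 0.0002
```

```bash
python3 see.py w18.png;python3 - <<'E'
from h import *
im=cv2.imread('pics/w18.png')[180:340,230:430]; cv2.imwrite('pics/c18.png',cv2.resize(im,None,fx=4,fy=4,interpolation=cv2.INTER_CUBIC))
E
```

```text
27.1667 [ 0.5534 -0.2077  0.1824] [1.e+00 0.e+00 7.e-04 3.e-04] [0.27 0.03 2.37] 0.0002 [ 0.7   0.3  -0.52  1.54  0.15  1.34 -1.4 ]
```

View pics/c18.png

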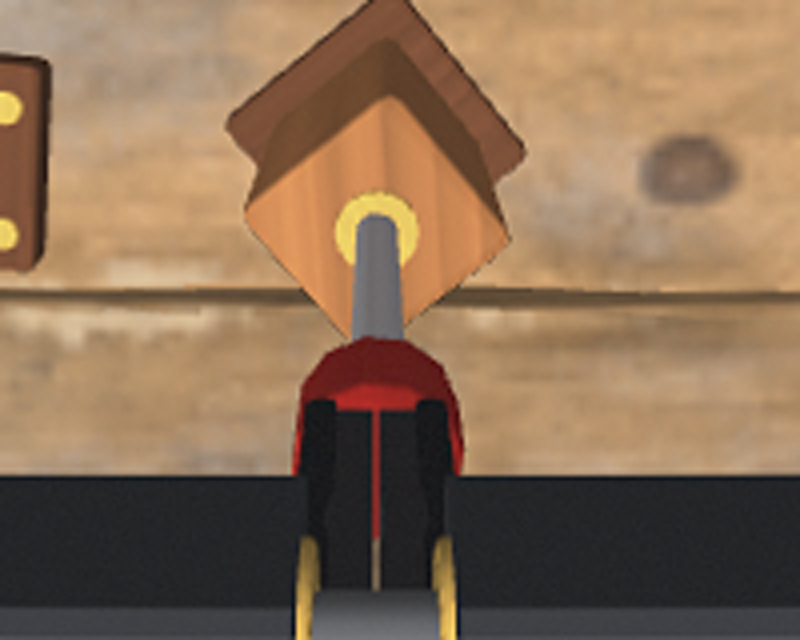

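The fingers sit on the red knob and push it at 2.4 N. I'll push it down to the same reading.

>>> move_arm([
  [-1, 0, 0, 0.1, 0],
  [-1, 0, 0, 0.1, 0],
  [-1, 0, 0, 0.1, 0],
  [-1, 0, 0, 0.1, 0],
  [-1, 0, 0, 0.1, 0],
  [-1, 0, 0, 0.1, 0],
  [-1, 0, 0, 0.1, 0],
  [-1, 0, 0, 0.1, 0],
  [-1, 0, 0, 0.1, 0],
  [-1, 0, 0, 0.1, 0],
  [-1, 0, 0, 0.1, 0],
  [-1, 0, 0, 0, 0],
])

```text
time: 28.22
ee_pos: [0.5525, -0.2076, 0.1537]
eef_rot: [1.0, 0.0, -0.0, -0.0]
ft_force: [-0.7, 0.1, 0.5]
width: 0.0003
```

>>> move_arm([
  [-1, 0, 0, 0.05, 0],
  [-1, 0, 0, 0.05, 0],
  [-1, 0, 0, 0, 0],
  [-1, 0, 0, 0, 0],
])

```text
time: 28.55
ee_pos: [0.5526, -0.2076, 0.1515]
eef_rot: [1.0, 0.0, -0.0, -0.0]
ft_force: [0.2, -0.7, 0.8]
width: 0.0006
```

>>> move_arm([
  [-1, 0, 0, 0.02, 0],
  [-1, 0, 0, 0.02, 0],
  [-1, 0, 0, 0.02, 0],
  [-1, 0, 0, 0, 0],
  [-1, 0, 0, 0, 0],
])

```text
time: 28.97
ee_pos: [0.5529, -0.2077, 0.1503]
eef_rot: [1.0, 0.0, -0.0, 0.0]
ft_force: [-0.0, -0.3, 1.4]
width: 0.0004
```

>>> move_arm([
  [-1, 0, 0, 0.02, 0],
  [-1, 0, 0, 0.02, 0],
  [-1, 0, 0, 0, 0],
  [-1, 0, 0, 0, 0],
])

```text
time: 29.3
ee_pos: [0.5529, -0.2077, 0.1494]
eef_rot: [1.0, -0.0, 0.0, 0.0]
ft_force: [-1.5, 0.5, 1.7]
width: 0.0007
```

>>> move_arm([
  [-1, 0, 0, 0.02, 0],
  [-1, 0, 0, 0.02, 0],
  [-1, 0, 0, 0, 0],
  [-1, 0, 0, 0, 0],
])

```text
time: 29.63
ee_pos: [0.5529, -0.2077, 0.1484]
eef_rot: [1.0, 0.0, 0.0, 0.0]
ft_force: [0.3, -0.8, 1.8]
width: 0.0005
```

That is level by touch. I'll back off and check by camera.

>>> move_arm([
  [-1, 0, 0, -0.3, 0],
  [-1, 0, 0, -0.8, 0],
  [-1, 0, 0, -1, 0],
  [-1, 0, 0, -1, 0],
  [-1, 0, 0, -1, 0],
  [-1, -0.5, -0.6, -0.5, 0],
  [-1, -0.9, -0.9, 0, 0],
  [-1, -0.9, -0.9, 0, 0],
  [-1, -0.9, -0.9, 0, 0],
  [-1, -0.5, -0.5, 0, 0],
  [-1, 0, 0, 0, 0],
  [-1, 0, 0, 0, 0],
])

```text
time: 30.63
ee_pos: [0.4604, -0.1124, 0.2643]
eef_rot: [1.0, 0.0, 0.001, 0.001]
ft_force: [0.5, 0.2, -0.6]
width: 0.0005
```

```bash
python3 see.py w19.png pin_top rod_top gauge; python3 - <<'E'
from h import *
s,im=snap('scene','scene7.png')
for l in ('gauge','rod_top','pin_top'):
    for d in r.tip_of('scene',l)[:4]: print(l,toW('scene',d['position']).round(4),round(d['confidence'],2))
E
```

```text
30.6333 [ 0.4604 -0.1124  0.2643] [1.e+00 4.e-04 8.e-04 8.e-04] [ 0.5   0.17 -0.58] 0.0005 [ 0.72 -0.01 -0.57  1.69 -0.    1.46 -1.42]
pin_top [ 0.5555 -0.2103  0.1825] 0.8 [448. 121.]
rod_top [0.6354 0.1105 0.1245] 0.97 [79. 35.]
rod_top [ 0.5468 -0.0273  0.1862] 0.92 [215. 132.]
rod_top [0.4145 0.0125 0.1285] 0.55 [206. 264.]
gauge [0.638  0.1098 0.0035] 0.87 [145.  60.]
gauge [ 0.552  -0.0278  0.0864] 0.82 [244. 128.]
gauge [0.4066 0.0098 0.0055] 0.64 [237. 238.]
gauge [0.4124 0.0084 0.0114] 0.93
rod_top [0.4143 0.0087 0.1245] 0.66
```

View pics/w19.png

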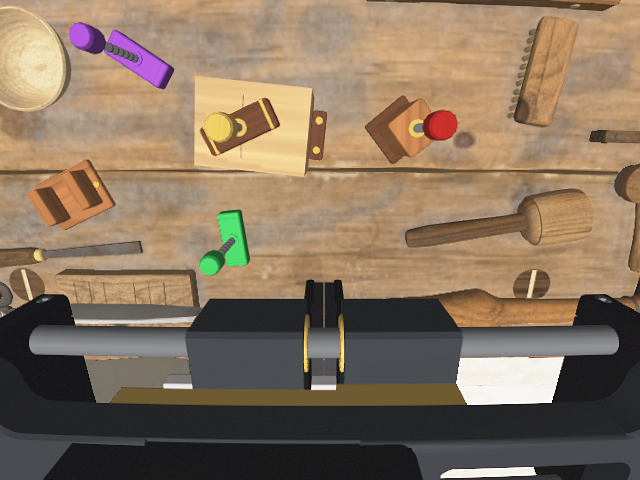

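View pics/scene7.png

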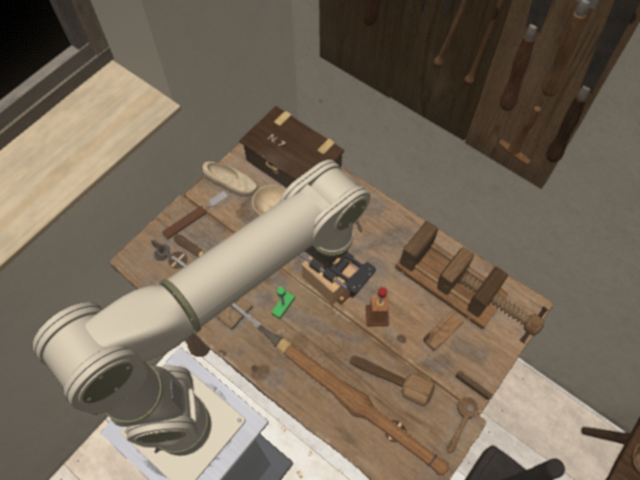

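```bash
python3 - <<'E'
from h import *
im=cv2.imread('pics/w19.png')[60:190,180:480]; cv2.imwrite('pics/c19.png',cv2.resize(im,None,fx=2.6,fy=2.6,interpolation=cv2.INTER_CUBIC))
s=r.read_state()
for z in (.18,.184,.188): print(z,atz('wrist',(219,125.5),z,s).round(4),atz('wrist',(441,125.5),z,s).round(4))
E
```

```text
0.18 [ 0.5518 -0.0295  0.18  ] [ 0.5518 -0.206   0.18  ]
0.184 [ 0.5517 -0.0307  0.184 ] [ 0.5516 -0.2046  0.184 ]
0.188 [ 0.5515 -0.0319  0.188 ] [ 0.5515 -0.2033  0.188 ]
```

View pics/c19.png

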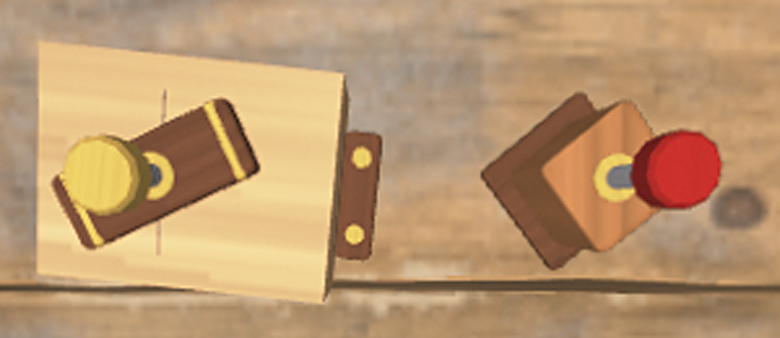

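```bash
python3 -c "
from bench import r
r.close_job(); print(r.read_state()['time'])"
```

```text
the job is handed in; nothing more can be done
the job is handed in; nothing more can be done
```

The gauge is standing on the block with its rod bottomed in the bore, and the red knob is set level with the brass one. I handed the job in just after 30.6 s; no verdict came back.

- **Grasp:** The first grasp closed on nothing. The wrist picture put the real fingertips about 33 mm above the reported TCP. I went about 26 mm lower and the second grasp held.
- **Bottoming the rod:** I set the stock on the block and slid the rod down at about 3–4 N. The force then jumped sharply to 12–13 N and I let go. Pressing the knob's top afterwards with shut fingers gave 9 N with no travel, so I take the rod as bottomed and the plug as not driven.
- **Setting the red knob:** I pushed it down with the same shut fingers. The TCP read 0.1484 m there, against 0.1483–0.1486 m on the brass knob.
- **Last pictures:** The two tops look level within about 2 mm, the stock lies flat, nothing else appears moved, and the arm stands clear.

**What disagreed:**
- The networks put the brass knob at 0.185–0.187 m, slightly above the 0.184 m that the shallowest possible bore allows. My own fit of the two knobs' spacing pointed to 0.180 m or lower.
- I trusted the contact forces over both. I did not measure the bore depth independently.

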